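Lay the last wine split in the bar cart's rack

ROBOT

A 6-joint arm with a two-finger parallel gripper is mounted at the origin on the work surface. World frame = base frame: x ahead of the robot, y to its left, z up, the work surface at z = 0. Lengths are in m, angles in degrees, forces in N, time in s.
With the tool pointing down it reaches from about 0.325 to 0.85 m from the base axis. Payload 4.4 kg.
Tool frame: the origin (TCP) lies midway between the tips of the shut fingers; the grasp point (between the pads) lies manip.grip_depth behind it (manip.grip_depth is the distance from the TCP to the grasp point, in m); z points along the fingers, y is the line along which they close (so a half turn about z gives the same grasp; the last joint's range is limited). The gripper opens to 94 mm and grips with 3 to 60 N. Pads are 16 mm wide; open, the fingers measure 119 mm over their backs; the gripper's body (75 mm by 177 mm) begins 78 mm behind the grasp point.
Start: joints at [-8.623, 11.837, 88.321, -0, 79.842, -8.623], TCP at [0.575, -0, 0.205] pointing down, gripper open.
Joint ranges: [-156.59, 156.59], [-49.26, 127.26], [12.9, 141.05], [-63.56, 243.56], [4.71, 150.69], [-161.64, 161.64]. Speed limits (degrees/s): [159.86, 159.86, 180, 180, 180, 180].

INTERFACE

Orientations are given as [roll, pitch, yaw] about the fixed x, y, z axes, in that order (R = Rz(yaw) Ry(pitch) Rx(roll)).
In Python, from bench import manip, vision gives the robot as it stands.
- The arm moves only by the tool arm_command, never from a script. Its argument "increments" is a list of rows, each a list of 3 entries, a list of its own where there are three numbers: the shift along the tool's x, y, z each as a share of 0.1 m, from -1 to 1, then the turn, a rotation vector about the tool's x, y, z each as a share of 0.5 rad, from -1 to 1, then the closure, from 0 (fully open) to 1 (shut). A call has 1 to 8 rows; each row is the pose to reach, as a shift and turn from the pose commanded when the call began, along the tool's axes at that moment; what a row does not reach only later rows make up. A row lasts 1/12 s, in which the tool goes at most 41.7 mm and 7.16 degrees, less where a joint would pass 70% of its speed; a pose out of reach is approached as far as the arm can. A call with a number of a shift or a turn outside -1 to 1 is refused whole. A call with a gripper value outside its range is refused whole. The fingers move at their own pace and stop on an object; "grip_force" is the grip in N (left out, the last holds). Time passes only in rows, so rows that repeat a pose let the fingers close. It gives the time, the measured TCP pose, the force, the opening and the grip force at its end, in the units of the state.
- manip.state(): the state, without advancing time (a new reading comes with each control period).
- vision.camera(name): name is "scene" or "side" or "wrist"; returns (picture, depth): 420x560x3 uint8, red, green, blue; 420x560 float32, m along the optical axis (not along the pixel's ray), 0 where there is no reading.
- vision.get_calibration(name): a dict with "fx", "fy", "cx", "cy" (pixels), "view" (4x4, takes a point from world to camera coordinates); the wrist camera has in their place "mount" (4x4, takes a point from camera to tool coordinates, whose origin is the TCP and whose axes are the flange's). Camera axes: x right, y down, z forward; pixel columns grow to the right and rows downward; lengths in m; the calibration is good to about 2 mm. A picture is of the moment at which its call begins: read the wrist's pose just before it. get_calibration takes no time and is no camera call.
- manip.job_done(): hands the job in; it is judged then, once.
The state is a dict: "time_s": time; "qpos": joint angles; "qvel": joint speeds; "joint_torque": joint torques, N m; "tcp_pos": TCP position; "tool_rot": TCP orientation; "ft_force": force on the tool from outside, world axes, zero at the start; "ft_torque": the same for the moment, N m; "grip_width": finger opening in m; "finger_force": force on a finger pad.
Only numpy, scipy, OpenCV 4.12 (cv2) and the standard library are available. Lean on these libraries where they do the work, as an engineer would, in place of code of your own. Each camera call takes 0.05 s, during which the arm holds its last target. There are 200 camera calls.

TASK

One small gold-foiled wine bottle is still standing in the walnut caddy. Lift it out, set it down on the cart's glass to change your grip, then lay it on its side in the empty brass cradle of the rack, neck in the narrow saddle and body in the wide one, its base in line with those of the bottles already lying in the row. Do not drop or topple it, and leave everything else on the cart as it is.

Things in the scene. Friction and masses are not known exactly. Their poses are not given: they have to be found in the camera images.
- split: The small wine bottle to lay down, standing in one cell of the caddy: dark green glass, gold foil round the neck, cream label, 0.36 kg, 188 mm tall. Origin: centre of its underside; z runs along it from base to neck. Round body 50 mm in diameter from 0 to 105 mm, tapering shoulder to 134 mm, straight neck 29 mm in diameter from 134 to 188 mm. Centre of mass 74 mm from the base.
- split_top (a point): Centre of the top of that bottle's gold neck, 188 mm from its base. While it stands in the caddy only its shoulder and neck show above the walls.
- caddy: Fixed open walnut caddy with brass corners, 136 mm (its x) by 74 mm (its y), 100 mm high, walls and floor 6 mm thick. Origin: centre of its underside, on the glass. Two cells side by side, 59 x 62 mm inside, centres at x = -32.5 and +32.5 mm: one holds the wine bottle, the other the mixer, either way round.
- mixer: The bottle that stays in the caddy: amber glass, black cap and navy label, same shape and size as the wine bottle. Origin: centre of its underside.
- cradle_free: The empty one of three alike fixed brass cradles in a row on the walnut rack board (any of the three). Origin: midway between its two saddles, on the board's top, 12 mm above the glass. Wide saddle for the body at y = +64 mm, narrow one for the neck at y = -64 mm: the neck points to -y. A seated bottle's axis is at x = 0, z = 52 mm, its base at y = +94 mm, its top at y = -94 mm.
- rack: Fixed walnut rack board, 272 mm (its x, along the row) by 176 mm (its y) by 12 mm. Origin: centre of its underside. Cradles of 6 mm rod at x = -88, 0, +88 mm, axes parallel to its own; saddle rods reach 53 mm above the board. Between the two saddles of a cradle (y = -55 to +55 mm) only two 6 mm rods lie low on the board 36 mm either side, so fingers can hold the body there.
- row_b: A bottle like the one to be laid down, already lying in another cradle of the rack. Origin: centre of its base; z axis along it towards the neck.
- row_c: Another such bottle already lying in the third cradle. Origin: centre of its base; z axis along it towards the neck.
- cart: Brass bar cart, fixed. Its glass top lies at height z = 0, 600 mm (x) by 1160 mm (y), with a brass gallery rail 54 mm high along the far edge and both ends. Origin: middle of the glass top, at its upper face. A strip of glass 200 mm wide between the caddy and the rack, centred on y = -40 mm, is always clear from the near edge to x = +40 mm.
- ice_bucket: Insulated steel ice bucket with latched lid, 156 mm in diameter, 226 mm high with its knob, fixed at the left side. Origin: centre of its underside.
- tongs: Steel ice tongs lying flat, 180 mm long, 40 mm wide, 18 mm high. Origin: middle of the underside; x along them towards the tips.
- olive_dish: White ceramic olive dish, 120 mm in diameter, 36 mm high. Origin: centre of its underside.
- tumbler_a: Faceted crystal tumbler, 80 mm in diameter, 88 mm high. Origin: centre of its underside.
- tumbler_b: The other crystal tumbler, same size. Origin: centre of its underside.
Things that resemble listed ones, but are neither listed nor needed, are in the scene too. What is shaped like the split but pink or red is not meant.

How it is judged (in metres and radians):
On the way:
1. the bottle has been lifted out of the caddy and set down on the cart's glass, still and let go (contact force between split and cart above 1 N and contact force between split and the fingers below 0.1 N and linear speed of split below 0.05 m/s and contact force between split and caddy below 0.1 N), for 0.2 s.
At the end, for the whole second after the job is handed in: The gold-foiled bottle lies let go and still in the empty cradle, neck in the narrow saddle: its axis at both ends within 8 mm sideways and 6 mm in height of seated, its base within 18 mm lengthwise of its place in the row. The mixer still stands in the caddy (x of split in the frame of cradle_free between -0.008 and 0.008 m and x of split_top in the frame of cradle_free between -0.008 and 0.008 m and z of split in the frame of cradle_free between 0.046 and 0.058 m and z of split_top in the frame of cradle_free between 0.046 and 0.058 m and y of split in the frame of cradle_free between 0.076 and 0.112 m and contact force between split and cradle_free above 1 N and linear speed of split below 0.02 m/s and angle between mixer's own z axis and vertical below 0.25 rad and horizontal distance between mixer and caddy below 0.06 m); the robot touches nothing.
It fails at once if a bottle already in the row shifted by more than 12 mm (distance of any of row_b, row_c from where it was at the start of the episode above 0.012 m).
It fails at once if a tumbler, the olive dish or the tongs pushed by more than 15 mm (distance of any of tumbler_a, tumbler_b, olive_dish, tongs from where it was at the start of the episode above 0.015 m).
It fails at once if the mixer tipped or pulled up (angle between mixer's own z axis and vertical above 0.35 rad or height (world z) of mixer above 0.03 m).
It fails at once if the bottle dropped or toppled: moving at over 0.5 m/s (a fall of over 13 mm) out of the fingers (contact force between split and the fingers below 0.05 N and linear speed of split above 0.5 m/s).
It also fails if it takes over 58 s, if anything falls off the work surface, if the arm or the gripper's body presses on something with over 40 N, if the wrist force passes 120 N, or if a joint passes its speed limit or range.

## Working session

There is one attempt and no reset: what is moved stays moved. The work goes in short steps, Python scripts to look and compute and a tool call to move; the robot and the scene stay as the last step left them, time stands still between calls to the robot, and variables do not carry over. Pictures are saved under pics/ and viewed, at most 10 in all, crops included, and the job is handed in when it is done.

Besides the shell and the picture viewer there is one more tool, called after ">>>" as name(argument=value, ...), one argument or row to a line, values as JSON. arm_command: Moves the arm, as the interface text tells. Shift numbers are shares of 0.1 m and turn numbers shares of 0.5 rad, none past 1 either way. Its arguments: {"type":"object","properties":{"increments":{"type":"array"},"grip_force":{"type":"number"}},"required":["increments"]}

```bash
mkdir -p pics; ls
cat > h.py <<'E'
import numpy as np, cv2
from bench import manip, vision
from scipy.spatial.transform import Rotation as R
def cloud(name,T=None):
    s=manip.state(); im,d=vision.camera(name); c=vision.get_calibration(name)
    v,u=np.indices(d.shape); P=np.stack([(u-c['cx'])/c['fx']*d,(v-c['cy'])/c['fy']*d,d,np.ones_like(d)],-1)
    if 'view' in c: M=np.linalg.inv(c['view'])
    else:
        W=np.eye(4); W[:3,:3]=R.from_euler('xyz',s['tool_rot'],degrees=True).as_matrix(); W[:3,3]=s['tcp_pos']; M=W@np.array(c['mount'])
    X=(P@np.array(M).T)[...,:3]; X[d==0]=np.nan
    return im,d,X
def save(n,im): cv2.imwrite('pics/'+n,im[...,::-1])
E
python3 - <<'E'
from h import *
print(manip.grip_depth, manip.state())
out=[]
for n in ['scene','side','wrist']:
    im,d,X=cloud(n); save(n+'0.png',im); np.savez(n+'0.npz',im=im,X=X)
    c=vision.get_calibration(n); print(n,{k:np.round(v,3).tolist() for k,v in c.items()})
E
```

```text
pics
0.0188 {'time_s': 0.0, 'qpos': array([-8.62340902e+00,  1.18840931e+01,  8.84029224e+01,  1.49039331e-04,
        7.98418136e+01, -8.62063904e+00]), 'qvel': array([-0.0866766 ,  0.09283351, -0.01337363, -0.0990374 ,  0.026785  ,
        0.00820073]), 'joint_torque': array([-8.39226868e-05, -3.70882022e+01, -2.81415099e+01,  6.96549774e-02,
        3.60915181e-02, -1.71865345e-04]), 'tcp_pos': array([5.74202788e-01, 1.06514281e-04, 2.04307902e-01]), 'tool_rot': array([-1.79872648e+02, -1.94553649e-02,  8.99971820e+01]), 'ft_force': array([ 0.65353632, -0.48003638, -0.10496209]), 'ft_torque': array([ 0.01205848,  0.01810969, -0.03974527]), 'finger_force': 0.0, 'grip_width': 0.09381461737176688}
scene {'fx': 434.259, 'fy': 434.259, 'cx': 279.141, 'cy': 214.461, 'view': [[0.409, 0.913, -0.007, -0.255], [0.591, -0.271, -0.76, -0.26], [-0.695, 0.307, -0.65, 1.678], [0.0, 0.0, 0.0, 1.0]]}
side {'fx': 484.778, 'fy': 484.778, 'cx': 275.901, 'cy': 208.575, 'view': [[-0.713, -0.701, 0.017, 0.42], [-0.526, 0.519, -0.674, 0.415], [0.464, -0.489, -0.739, 1.288], [0.0, 0.0, 0.0, 1.0]]}
wrist {'fx': 375.938, 'fy': 375.938, 'cx': 284.068, 'cy': 208.803, 'mount': [[0.0, -0.958, -0.288, 0.084], [1.0, -0.0, 0.0, -0.0], [-0.0, -0.288, 0.958, -0.18], [0.0, 0.0, 0.0, 1.0]]}
```

View pics/scene0.png

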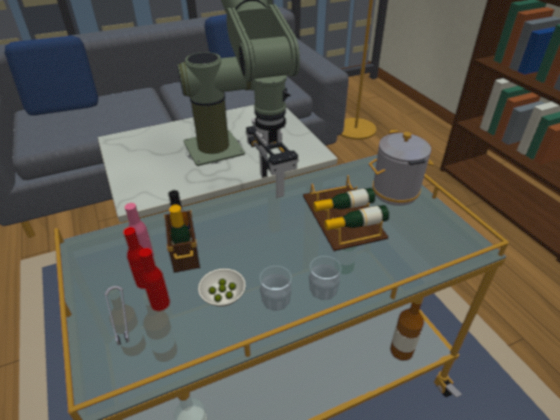

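View pics/side0.png

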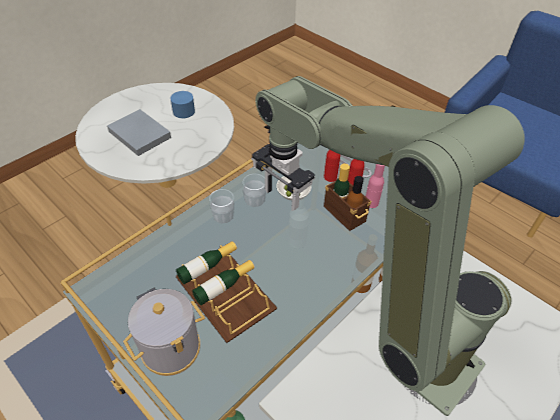

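The gold-foiled bottle is in the caddy at scene px (178,215) and side px (343,175), in the far cell. The mixer is nearer the robot. The empty cradle is the one nearest the robot, at side px (245,305). The red and pink bottles stand just to the −y side of the caddy. Next I'll build a top-down map and take colour-based fixes.

Run:
```python
from h import *
W=np.zeros((400,650,3),np.uint8); Z=np.full((400,650),-1.)
for n in ['scene','side']:
    f=np.load(n+'0.npz'); im,X=f['im'],f['X']; np_=X.reshape(-1,3); c=im.reshape(-1,3)
    k=np.isfinite(np_[:,2])&(np_[:,2]>-.03)&(np_[:,2]<.26); p=np_[k]; c=c[k]
    r=((1.0-p[:,0])/.002).astype(int); q=((.65-p[:,1])/.002).astype(int)
    ok=(r>=0)&(r<400)&(q>=0)&(q<650)
    for a,b,z,cc in zip(r[ok],q[ok],p[ok,2],c[ok]):
        if z>Z[a,b]: Z[a,b]=z; W[a,b]=cc
W=cv2.dilate(W,np.ones((2,2),np.uint8)); save('top0.png',W)
for n in ['scene','side']:
    f=np.load(n+'0.npz'); im,X=f['im'],f['X']; hsv=cv2.cvtColor(im,cv2.COLOR_RGB2HSV); h,s,v=[hsv[...,i].astype(int) for i in range(3)]
    z=X[...,2]
    gold=(h>17)&(h<30)&(s>180)&(v>150)&(z>.03)&(z<.25)&(X[...,0]>.2)&(X[...,0]<1)
    N,l,st,ce=cv2.connectedComponentsWithStats(gold.astype(np.uint8))
    for i in range(1,N):
        if st[i,4]>40:
            p=X[l==i]; print(n,'gold',ce[i].round(),st[i,4],'med',np.median(p,0).round(4),'min',np.nanpercentile(p,3,axis=0).round(4),'max',np.nanpercentile(p,97,axis=0).round(4))
    for nm,m in [('walnut',(h<16)&(s>90)&(v>25)&(v<140)&(z>.004)&(z<.12)&(X[...,0]>.25)&(X[...,0]<.9)),('black',(v<45)&(z>.12)&(z<.2)&(X[...,1]<-.1)),('red',((h<5)|(h>170))&(s>180)&(v>120)&(z>.01)),('pink',(h>160)&(s<180)&(s>60)&(v>140)&(z>.01)&(X[...,0]>.2)),('cream',(s<60)&(v>150)&(z>.05)&(z<.12)&(X[...,1]>0)&(X[...,0]>.2)&(X[...,0]<.9))]:
        N,l,st,ce=cv2.connectedComponentsWithStats(m.astype(np.uint8))
        for i in range(1,N):
            if st[i,4]>60:
                p=X[l==i]; print(n,nm,ce[i].round(),st[i,4],'med',np.median(p,0).round(3),'min',np.nanpercentile(p,3,axis=0).round(3),'max',np.nanpercentile(p,97,axis=0).round(3))
```

```text
scene gold [323. 203.] 101 med [0.5581 0.1759 0.0748] min [0.5432 0.1517 0.0668] max [0.5668 0.197  0.0787]
scene gold [175. 208.] 67 med [ 0.5464 -0.2522  0.193 ] min [ 0.5338 -0.2648  0.1908] max [ 0.5577 -0.24    0.1957]
scene gold [335. 222.] 112 med [0.6458 0.1644 0.0753] min [0.6329 0.1415 0.069 ] max [0.654  0.1873 0.0791]
scene gold [275. 331.] 52 med [ 0.8936 -0.132   0.0519] min [ 0.8914 -0.1803  0.0499] max [ 0.8953 -0.0807  0.0547]
scene gold [143. 382.] 54 med [ 0.8939 -0.4274  0.0529] min [ 0.8914 -0.4675  0.0501] max [ 0.8957 -0.3887  0.0555]
scene walnut [332. 193.] 147 med [0.456 0.262 0.011] min [0.443 0.222 0.007] max [0.47  0.329 0.014]
scene walnut [335. 227.] 596 med [0.63  0.177 0.011] min [0.435 0.149 0.007] max [0.701 0.306 0.014]
scene walnut [341. 211.] 158 med [0.552 0.239 0.011] min [0.53  0.208 0.007] max [0.576 0.315 0.046]
scene walnut [182. 246.] 702 med [ 0.577 -0.257  0.073] min [ 0.449 -0.289  0.009] max [ 0.586 -0.209  0.106]
scene walnut [359. 232.] 391 med [0.654 0.243 0.011] min [0.626 0.191 0.007] max [0.674 0.308 0.014]
scene walnut [150. 284
[... 1777 characters left out ...]
137 med [ 0.471 -0.232  0.182] min [ 0.462 -0.25   0.146] max [ 0.486 -0.224  0.197]
side red [331. 165.] 346 med [ 0.647 -0.333  0.077] min [ 0.636 -0.356  0.013] max [ 0.669 -0.324  0.129]
side red [355. 170.] 247 med [ 0.563 -0.355  0.102] min [ 0.547 -0.378  0.045] max [ 0.582 -0.345  0.135]
side pink [375. 185.] 485 med [ 0.466 -0.34   0.102] min [ 0.452 -0.359  0.02 ] max [ 0.49  -0.328  0.184]
side cream [221. 201.] 345 med [0.792 0.047 0.075] min [0.754 0.013 0.052] max [0.829 0.088 0.092]
side cream [196. 266.] 297 med [0.639 0.276 0.085] min [0.625 0.248 0.065] max [0.666 0.3   0.092]
side cream [213. 287.] 322 med [0.552 0.286 0.085] min [0.537 0.257 0.065] max [0.579 0.311 0.093]
```

View pics/top0.png

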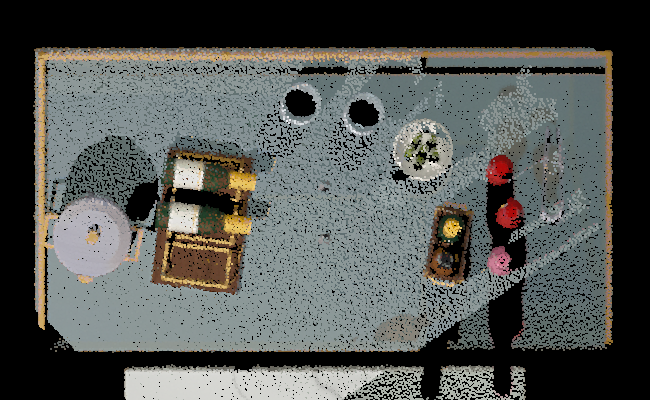

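Top view at 2 mm/px, with +x up and +y left: the split neck is at px (452,227) → (0.546, −0.252), with the mixer behind it. The caddy's long axis is turned about −11°. The rack centre is near (0.558, 0.242) at about −7.5°, and its lowest row, the one nearest the robot, is empty. I'll refine these with fits and write a small planner for the increments.

```bash
cat > plan.py <<'E'
import json, sys, numpy as np
from scipy.spatial.transform import Rotation as R
# pose = (p, Rmat)
def load():
    try: d=json.load(open('cmd.json')); return np.array(d['p']),np.array(d['R'])
    except FileNotFoundError: return np.array([.575,0,.205]),R.from_euler('xyz',[180,0,90],degrees=True).as_matrix()
def store(p,M): json.dump({'p':list(p),'R':np.array(M).tolist()},open('cmd.json','w'))
def go(target,M2,closure,vmax=.035,wmax=6.5,rnd=2):
    """print calls taking the commanded pose to the target; stores the predicted commanded pose"""
    p,M=load(); M2=np.array(M2)
    for _ in range(30):
        d=M.T@(np.array(target)-p)/.1; w=R.from_matrix(M.T@M2).as_rotvec()/.5
        if max(abs(d))<.006 and max(abs(w))<.012: break
        n=max(np.linalg.norm(d*.1)/vmax,np.degrees(np.linalg.norm(w*.5))/wmax,1)
        n=int(np.ceil(n)); m=min(n,8); f=min(m/n,1/max(abs(d).max(),abs(w).max(),1e-9),1)
        k=int(np.ceil(n*f-1e-6)); k=max(1,min(8,k))
        d=np.round(d*f,rnd); w=np.round(w*f,rnd)
        rows=[[np.round(d*i/k,rnd).tolist(),np.round(w*i/k,rnd).tolist(),closure] for i in range(1,k+1)]
        p=p+M@(d*.1); M=M@R.from_rotvec(w*.5).as_matrix()
        print(json.dumps(rows).replace(' ','').replace('-0.0,','0,').replace('-0.0]','0]').replace('.0,',',').replace('.0]',']'))
    store(p,M); print('pred',p.round(4),R.from_matrix(M).as_euler('xyz',degrees=True).round(1))
def down(yaw): return R.from_euler('xyz',[180,0,yaw],degrees=True).as_matrix()
E
python3 - <<'E'
from h import *; from plan import *
from scipy.optimize import least_squares
S={n:np.load(n+'0.npz') for n in ['scene','side']}
def pts(n,kind,box):
    f=S[n]; im,X=f['im'],f['X']; hsv=cv2.cvtColor(im,cv2.COLOR_RGB2HSV); h,s,v=[hsv[...,i].astype(int) for i in range(3)]
    m={'gold':(h>17)&(h<30)&(s>150)&(v>120),'cream':(s<60)&(v>140),'black':v<60}[kind]
    for i in range(3): m&=(X[...,i]>box[i][0])&(X[...,i]<box[i][1])
    return X[m]
for n in S:
    for nm,x in [('b',(.53,.60)),('c',(.62,.69))]:
        g=pts(n,'gold',(x,(.13,.21),(.05,.1))); c=pts(n,'cream',(x,(.24,.32),(.06,.1)))
        P=np.r_[g,c]; r=np.r_[np.full(len(g),.0145),np.full(len(c),.025)]
        def f(a):
            t=np.arctan(a[1]); dist=(P[:,0]-a[0]-a[1]*(P[:,1]-.23))*np.cos(t); return np.hypot(dist,P[:,2]-a[2])-r
        s=least_squares(f,[np.mean(x),.1,.064],loss='soft_l1',f_scale=.001)
        print(n,nm,len(g),len(c),'x at y=.23',s.x.round(4),'yaw',-np.degrees(np.arctan(s.x[1])).round(2),'neck ymin',np.percentile(g[:,1],1).round(4),'rms',np.sqrt(np.mean(s.fun**2)).round(4))
    for k,b in [('gold',((.5,.6),(-.3,-.2),(.14,.21))),('black',((.44,.52),(-.3,-.2),(.15,.21)))]:
        g=pts(n,k,b); 
        if len(g)<20: continue
        top=g[:,2]>np.percentile(g[:,2],98)-.006
        s=least_squares(lambda a: np.maximum(np.hypot(g[:,0]-a[0],g[:,1]-a[1])-.0145,-.0145*~top*1.) *np.where(top,np.hypot(g[:,0]-a[0],g[:,1]-a[1])>.0145,1),g.mean(0)[:2],loss='soft_l1',f_scale=.001)
        print(n,k,len(g),s.x.round(4),'topmean',g[top].mean(0).round(4))
    # caddy top rim
    X=S[n]['X']; im=S[n]['im'];
    m=(X[...,2]>.094)&(X[...,2]<.107)&(X[...,0]>.42)&(X[...,0]<.62)&(X[...,1]>-.31)&(X[...,1]<-.19)
    q=X[m][:,:2].astype(np.float32); print(n,'rim',len(q),cv2.minAreaRect(q))
go([.546,-.252,.25],down(-11.5),0)
E
```

```text
scene b 132 170 x at y=.23 [0.5597 0.1279 0.0626] yaw -7.29 neck ymin 0.1492 rms 0.0024
scene c 150 188 x at y=.23 [0.6477 0.1341 0.0628] yaw -7.64 neck ymin 0.1399 rms 0.0021
scene gold 81 [ 0.5458 -0.2525] topmean [ 0.547  -0.2525  0.1929]
scene black 112 [ 0.4796 -0.239 ] topmean [ 0.4855 -0.2405  0.1925]
scene rim 359 ((0.5137233734130859, -0.24681620299816132), (0.07626482844352722, 0.14290586113929749), 80.49630737304688)
side b 96 326 x at y=.23 [0.5571 0.1252 0.0649] yaw -7.14 neck ymin 0.1502 rms 0.0023
side c 87 308 x at y=.23 [0.6458 0.1249 0.0648] yaw -7.12 neck ymin 0.1418 rms 0.0023
side gold 113 [ 0.5436 -0.2532] topmean [ 0.541  -0.2506  0.1949]
side black 134 [ 0.4769 -0.2407] topmean [ 0.4751 -0.2389  0.195 ]
side rim 287 ((0.5085662603378296, -0.24641108512878418), (0.08183469623327255, 0.14143182337284088), 79.1264419555664)
[[[-0.14,-0.02,-0.03],[0,0,0.2],0],[[-0.28,-0.03,-0.05],[0,0,0.4],0],[[-0.43,-0.05,-0.08],[0,0,0.6],0],[[-0.57,-0.06,-0.1],[0,0,0.8],0],[[-0.71,-0.08,-0.13],[0,0,1],0]]
[[[-0.13,0.05,-0.03],[0,0,0.2],0],[[-0.26,0.11,-0.05],[0,0,0.4],0],[[-0.4,0.16,-0.08],[0,0,0.6],0],[[-0.53,0.22,-0.1],[0,0,0.8],0],[[-0.66,0.27,-0.13],[0,0,1],0]]
[[[-0.09,0.11,-0.02],[0,0,0.2],0],[[-0.18,0.22,-0.05],[0,0,0.4],0],[[-0.28,0.33,-0.07],[0,0,0.6],0],[[-0.37,0.44,-0.1],[0,0,0.8],0],[[-0.46,0.55,-0.12],[0,0,1],0]]
[[[-0.02,0.13,-0.02],[0,0,0.18],0],[[-0.05,0.26,-0.05],[0,0,0.36],0],[[-0.07,0.39,-0.07],[0,0,0.54],0]]
pred [ 0.5458 -0.2524  0.25  ] [180.    0.  -11.4]
```

>>> arm_command(
  increments=[
    [[-0.14,-0.02,-0.03],[0,0,0.2],0],
    [[-0.28,-0.03,-0.05],[0,0,0.4],0],
    [[-0.43,-0.05,-0.08],[0,0,0.6],0],
    [[-0.57,-0.06,-0.1],[0,0,0.8],0],
    [[-0.71,-0.08,-0.13],[0,0,1],0],
  ],
)

```text
time_s: 0.57
tcp_pos: [0.5666, -0.0715, 0.2179]
tool_rot: [-179.9, 0.0, 61.1]
ft_force: [-0.6, 0.4, 0.4]
grip_width: 0.0941
finger_force: 0.0
```

>>> arm_command(
  increments=[
    [[-0.13,0.05,-0.03],[0,0,0.2],0],
    [[-0.26,0.11,-0.05],[0,0,0.4],0],
    [[-0.4,0.16,-0.08],[0,0,0.6],0],
    [[-0.53,0.22,-0.1],[0,0,0.8],0],
    [[-0.66,0.27,-0.13],[0,0,1],0],
  ],
)

```text
time_s: 0.98
tcp_pos: [0.5586, -0.1425, 0.2309]
tool_rot: [-179.9, 0.0, 32.4]
ft_force: [0.6, -0.6, -1.0]
grip_width: 0.0942
finger_force: 0.0
```

>>> arm_command(
  increments=[
    [[-0.09,0.11,-0.02],[0,0,0.2],0],
    [[-0.18,0.22,-0.05],[0,0,0.4],0],
    [[-0.28,0.33,-0.07],[0,0,0.6],0],
    [[-0.37,0.44,-0.1],[0,0,0.8],0],
    [[-0.46,0.55,-0.12],[0,0,1],0],
  ],
)

```text
time_s: 1.4
tcp_pos: [0.5497, -0.2136, 0.2432]
tool_rot: [-180.0, 0.0, 3.8]
ft_force: [0.1, 0.5, -0.2]
grip_width: 0.0938
finger_force: 0.0
```

>>> arm_command(
  increments=[
    [[-0.02,0.13,-0.02],[0,0,0.18],0],
    [[-0.05,0.26,-0.05],[0,0,0.36],0],
    [[-0.07,0.39,-0.07],[0,0,0.54],0],
    [[-0.07,0.39,-0.07],[0,0,0.54],0],
  ],
)

```text
time_s: 1.73
tcp_pos: [0.5455, -0.2547, 0.2504]
tool_rot: [179.9, -0.0, -11.6]
ft_force: [-0.4, -0.2, -0.2]
grip_width: 0.094
finger_force: 0.0
```

Run:
```python
from h import *
s=manip.state(); print(s['qpos'].round(2),s['tcp_pos'].round(4),s['tool_rot'].round(2))
im,d,X=cloud('wrist'); save('w1.png',im); hsv=cv2.cvtColor(im,cv2.COLOR_RGB2HSV); h,ss,v=[hsv[...,i].astype(int) for i in range(3)]
for nm,m in [('gold',(h>17)&(h<30)&(ss>150)&(v>100)&(X[...,2]>.14)),('capblk',(v<60)&(X[...,2]>.17)&(X[...,2]<.21))]:
    N,l,st,ce=cv2.connectedComponentsWithStats(m.astype(np.uint8))
    for i in range(1,N):
        if st[i,4]>100:
            p=X[l==i]; t=p[:,2]>np.percentile(p[:,2],90)-.004; pp=p[t]
            print(nm,ce[i].round(),st[i,4],'top mean',pp.mean(0).round(4),'mid',((pp.max(0)+pp.min(0))/2).round(4))
m=(X[...,2]>.096)&(X[...,2]<.105)&(X[...,0]>.42)&(X[...,0]<.62)&(X[...,1]>-.30)&(X[...,1]<-.20)
print(m.sum(),cv2.minAreaRect(X[m][:,:2].astype(np.float32)))
```

```text
[-3.322e+01  1.334e+01  8.117e+01 -6.000e-02  8.545e+01  6.842e+01] [ 0.5455 -0.2547  0.2504] [ 1.7993e+02 -1.0000e-02 -1.1640e+01]
gold [283. 223.] 2001 top mean [ 0.5438 -0.2545  0.1949] mid [ 0.543  -0.2542  0.1943]
gold [512. 385.] 1375 top mean [ 0.5606 -0.3072  0.3684] mid [ 0.5602 -0.3073  0.3688]
gold [ 47. 392.] 515 top mean [ 0.5808 -0.2134  0.3688] mid [ 0.5799 -0.2134  0.3688]
capblk [284. 311.] 1613 top mean [ 0.4791 -0.242   0.1948] mid [ 0.478  -0.2417  0.1944]
2946 ((0.5109605193138123, -0.24910619854927063), (0.07685922831296921, 0.139469712972641), 80.49197387695312)
```

View pics/w1.png

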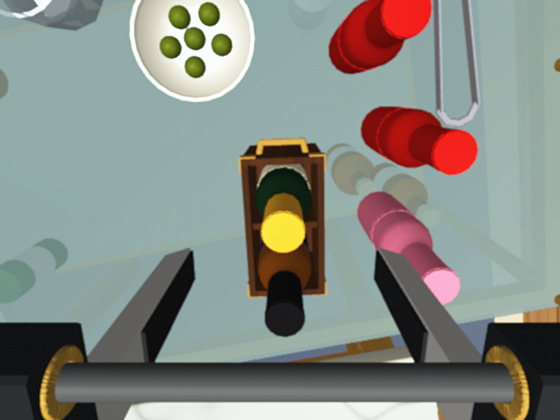

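The wrist view shows the gold neck at px (283,228), centred between the pads, which sit either side at x≈165 and x≈405. The pads are aligned with the caddy and the red and pink bottles are clear, so I'll descend and close.

>>> arm_command(
  increments=[
    [[-0.02,0,0.2],[0,0,0],0],
    [[-0.02,0,0.4],[0,0,0],0],
    [[-0.02,0,0.6],[0,0,0],0],
    [[-0.02,0,0.8],[0,0,0],0],
    [[-0.02,0,1],[0,0,0],0],
    [[-0.02,0,1],[0,0,0],0],
  ],
  grip_force=25,
)

```text
time_s: 2.28
tcp_pos: [0.5406, -0.2488, 0.1451]
tool_rot: [-179.8, 0.6, -11.2]
ft_force: [-1.3, 0.1, -1.3]
grip_width: 0.0943
finger_force: 0.0
```

>>> arm_command(
  increments=[
    [[0,0,0],[0,0,0],1],
    [[0,0,0],[0,0,0],1],
    [[0,0,0],[0,0,0],1],
    [[0,0,0],[0,0,0],1],
    [[0,0,0],[0,0,0],1],
    [[0,0,0],[0,0,0],1],
    [[0,0,0],[0,0,0],1],
    [[0,0,0],[0,0,0],1],
  ],
)

```text
time_s: 2.95
tcp_pos: [0.544, -0.2521, 0.1507]
tool_rot: [180.0, -0.0, -11.4]
ft_force: [-1.2, 0.6, -0.1]
grip_width: 0.044
finger_force: 0.0
```

>>> arm_command(
  increments=[
    [[0,0,0],[0,0,0],1],
    [[0,0,0],[0,0,0],1],
    [[0,0,-0.05],[0,0,0],1],
    [[0,0,-0.1],[0,0,0],1],
    [[0,0,-0.2],[0,0,0],1],
    [[0,0,-0.3],[0,0,0],1],
    [[0,0,-0.4],[0,0,0],1],
    [[0,0,-0.4],[0,0,0],1],
  ],
)

```text
time_s: 3.62
tcp_pos: [0.5457, -0.2531, 0.1942]
tool_rot: [179.9, -0.3, -11.4]
ft_force: [1.0, -1.3, -3.5]
grip_width: 0.0291
finger_force: 25.0
```

>>> arm_command(
  increments=[
    [[0,0,-0.15],[0,0,0],1],
    [[0,0,-0.3],[0,0,0],1],
    [[0,0,-0.45],[0,0,0],1],
    [[0,0,-0.6],[0,0,0],1],
    [[0,0,-0.75],[0,0,0],1],
    [[0,0,-0.9],[0,0,0],1],
    [[0,0,-0.95],[0,0,0],1],
    [[0,0,-0.95],[0,0,0],1],
  ],
)

```text
time_s: 4.28
tcp_pos: [0.5448, -0.2526, 0.2877]
tool_rot: [179.9, -0.2, -11.4]
ft_force: [0.5, -0.6, -3.9]
grip_width: 0.0283
finger_force: 25.0
```

Run:
```python
from h import *
s=manip.state(); print(s['time_s'],s['qpos'].round(3).tolist(),s['tcp_pos'].round(4).tolist(),s['tool_rot'].round(2),s['grip_width'],s['ft_force'].round(1),s['ft_torque'].round(2))
for n in ['scene','side']:
    im,d,X=cloud(n); 
    save(n+'1.png',im[140:330,60:440] if n=='scene' else im[100:290,230:450])
    hsv=cv2.cvtColor(im,cv2.COLOR_RGB2HSV); h,ss,v=[hsv[...,i].astype(int) for i in range(3)]
    B=(abs(X[...,0]-.544)<.06)&(abs(X[...,1]+.253)<.06)&(X[...,2]>.112)&(X[...,2]<.34)
    for nm,m in [('gold',(h>17)&(h<30)&(ss>150)&(v>100)),('cream',(ss<60)&(v>140)&(X[...,2]<.23)),('green',(h>45)&(h<95)&(ss>80))]:
        p=X[m&B]
        if len(p)>10: print(n,nm,len(p),np.percentile(p,[2,50,98],axis=0).round(4).tolist())
```

```text
4.2833 [-33.128, 11.932, 78.557, -0.001, 89.26, 68.285] [0.5448, -0.2526, 0.2877] [179.91  -0.23 -11.41] 0.028343999648523893 [ 0.5 -0.6 -3.9] [ 0.07  0.05 -0.07]
scene gold 246 [[0.5414, -0.2647, 0.282], [0.5579, -0.2533, 0.3141], [0.5634, -0.2407, 0.3324]]
scene green 350 [[0.5557, -0.2727, 0.1469], [0.5669, -0.2549, 0.2486], [0.5736, -0.2364, 0.2733]]
side gold 102 [[0.5282, -0.2668, 0.2793], [0.533, -0.2471, 0.3107], [0.547, -0.2374, 0.3323]]
side cream 174 [[0.5174, -0.2579, 0.1697], [0.5296, -0.2319, 0.1926], [0.5555, -0.2249, 0.2229]]
side green 273 [[0.5185, -0.2592, 0.1462], [0.5314, -0.2358, 0.2473], [0.554, -0.2256, 0.2743]]
```

```bash
cat > kin.py <<'E'
import numpy as np
from scipy.spatial.transform import Rotation as R
C=R.from_euler('y',-180,degrees=True)*R.from_euler('xyz',[180,0,90],degrees=True)
Q=[[-8.62340902,11.8840931,88.4029224,0,79.8418136,-8.62063904],[-33.22,13.34,81.17,-.06,85.45,68.42],[-33.128,11.932,78.557,-.001,89.26,68.285]]
P=[[.5742,.0001,.2043],[.5455,-.2547,.2504],[.5448,-.2526,.2877]]
E
python3 - <<'E'
from kin import *; from plan import *
from scipy.optimize import least_squares
def f(a):
    out=[]
    for q,p in zip(Q,P):
        q=np.radians(q); r=np.sqrt(p[0]**2+p[1]**2-a[4]**2)
        out+=[a[0]+a[1]*np.sin(q[1])+a[2]*np.sin(q[1]+q[2])-r, a[3]+a[1]*np.cos(q[1])+a[2]*np.cos(q[1]+q[2])-p[2], np.arctan2(p[1],p[0])-np.arctan2(a[4],r)-q[0]]
    return out
for x0 in ([0,.4,.4,.1,.086],[.05,.45,.5,.1,.086]):
    s=least_squares(f,x0); print(s.x.round(4),(np.array(s.fun)*1e3).round(2))
    s=least_squares(lambda b:f([0,*b]),x0[1:]); print('a1=0',s.x.round(4),(np.array(s.fun)*1e3).round(2))
store([.5438,-.252,.285],down(-11.4))
go([.58,-.04,.285],down(-11.4),1,vmax=.022)
go([.58,-.04,.16],down(-11.4),1,vmax=.015)
E
```

```text
[-0.0247  0.5273  0.5008 -0.2232  0.0861] [ 8.9  -0.9   0.24  0.34  0.13 -0.46 -9.24  0.77  0.24]
a1=0 [ 0.4556  0.4914 -0.1539  0.0861] [ 9.65 -0.19  0.25 -0.81  0.3  -0.46 -8.7  -0.1   0.25]
[-0.0247  0.5273  0.5008 -0.2232  0.0861] [ 8.9  -0.9   0.24  0.34  0.13 -0.46 -9.24  0.77  0.24]
a1=0 [ 0.4556  0.4914 -0.1539  0.0861] [ 9.65 -0.19  0.25 -0.81  0.3  -0.46 -8.7  -0.1   0.25]
[[[-0.01,-0.2,0],[0,0,0],1],[[-0.01,-0.4,0],[0,0,0],1],[[-0.02,-0.6,0],[0,0,0],1],[[-0.02,-0.8,0],[0,0,0],1],[[-0.03,-1,0],[0,0,0],1]]
[[[0,-0.17,0],[0,0,0],1],[[-0.01,-0.33,0],[0,0,0],1],[[-0.02,-0.5,0],[0,0,0],1],[[-0.02,-0.67,0],[0,0,0],1],[[-0.02,-0.83,0],[0,0,0],1],[[-0.03,-1,0],[0,0,0],1]]
[[[0,-0.15,0],[0,0,0],1]]
pred [ 0.5804 -0.0401  0.285 ] [180.    0.  -11.4]
[[[0,0,0.12],[0,0,0],1],[[0,0,0.25],[0,0,0],1],[[0,0,0.38],[0,0,0],1],[[0,0,0.5],[0,0,0],1],[[0,0,0.62],[0,0,0],1],[[0,0,0.75],[0,0,0],1],[[0,0,0.88],[0,0,0],1],[[0,0,1],[0,0,0],1]]
[[[0,0,0.12],[0,0,0],1],[[0,0,0.25],[0,0,0],1]]
pred [ 0.5804 -0.0401  0.16  ] [180.    0.  -11.4]
```

>>> arm_command(
  increments=[
    [[-0.01,-0.15,0],[0,0,0],1],
    [[-0.01,-0.35,0],[0,0,0],1],
    [[-0.02,-0.55,0],[0,0,0],1],
    [[-0.02,-0.75,0],[0,0,0],1],
    [[-0.03,-1,0],[0,0,0],1],
  ],
)

```text
time_s: 4.8
tcp_pos: [0.56, -0.1521, 0.2838]
tool_rot: [-180.0, 0.2, -11.5]
ft_force: [-0.4, 0.2, -3.9]
grip_width: 0.0288
finger_force: 25.0
```

>>> arm_command(
  increments=[
    [[-0.01,-0.25,0],[0,0,0],1],
    [[-0.01,-0.5,0],[0,0,0],1],
    [[-0.02,-0.7,0],[0,0,0],1],
    [[-0.02,-0.9,0],[0,0,0],1],
    [[-0.03,-1.0,0],[0,0,0],1],
    [[-0.03,-1.0,0],[0,0,0],1],
  ],
)

```text
time_s: 5.3
tcp_pos: [0.5769, -0.0518, 0.2842]
tool_rot: [-179.9, 0.1, -11.2]
ft_force: [-0.2, -0.1, -3.9]
grip_width: 0.0287
finger_force: 25.0
```

```bash
python3 -c "
from h import *
s=manip.state(); print(s['time_s'],s['qpos'].round(3).tolist(),s['tcp_pos'].round(4).tolist(),s['tool_rot'].round(2))"
```

```text
5.3 [-13.73, 9.649, 81.629, 0.061, 88.871, 87.478] [0.5769, -0.0518, 0.2842] [-1.7993e+02  1.5000e-01 -1.1210e+01]
```

>>> arm_command(
  increments=[
    [[0,-0.15,0.1],[0,0,0],1],
    [[0,-0.15,0.25],[0,0,0],1],
    [[0,-0.15,0.4],[0,0,0],1],
    [[0,-0.15,0.55],[0,0,0],1],
    [[0,-0.15,0.7],[0,0,0],1],
    [[0,-0.15,0.85],[0,0,0],1],
    [[0,-0.15,1],[0,0,0],1],
    [[0,-0.15,1],[0,0,0],1],
  ],
)

```text
time_s: 5.97
tcp_pos: [0.5772, -0.0406, 0.181]
tool_rot: [180.0, 0.5, -11.5]
ft_force: [-0.8, -0.1, -4.1]
grip_width: 0.0286
finger_force: 25.0
```

>>> arm_command(
  increments=[
    [[0,0,0.1],[0,0,0],1],
    [[0,0,0.2],[0,0,0],1],
    [[0,0,0.28],[0,0,0],1],
    [[0,0,0.34],[0,0,0],1],
    [[0,0,0.36],[0,0,0],1],
    [[0,0,0.36],[0,0,0],1],
  ],
)

```text
time_s: 6.47
tcp_pos: [0.5801, -0.04, 0.1487]
tool_rot: [180.0, 0.1, -11.4]
ft_force: [0.3, -0.2, -3.6]
grip_width: 0.0287
finger_force: 25.0
```

Run:
```python
from h import *
s=manip.state(); print(s['time_s'],s['qpos'].round(3).tolist(),s['tcp_pos'].round(4).tolist(),s['tool_rot'].round(2),s['ft_force'].round(1),s['ft_torque'].round(2))
for n in ['scene','side']:
    im,d,X=cloud(n)
    hsv=cv2.cvtColor(im,cv2.COLOR_RGB2HSV); h,ss,v=[hsv[...,i].astype(int) for i in range(3)]
    B=(abs(X[...,0]-.58)<.06)&(abs(X[...,1]+.04)<.06)&(X[...,2]>-.01)&(X[...,2]<.3)
    for nm,m in [('gold',(h>17)&(h<30)&(ss>150)&(v>100)),('cream',(ss<60)&(v>140)&(X[...,2]<.09)),('green',(h>45)&(h<95)&(ss>80))]:
        p=X[m&B]
        if len(p)>10: print(n,nm,len(p),np.percentile(p,[2,50,98],axis=0).round(4).tolist())
```

```text
6.4667 [-12.467, 15.596, 90.69, -0.002, 73.793, 88.943] [0.5801, -0.04, 0.1487] [ 1.800e+02  8.000e-02 -1.141e+01] [ 0.3 -0.2 -3.6] [0.06 0.1  0.01]
scene gold 188 [[0.5627, -0.0654, 0.1458], [0.5924, -0.0427, 0.1796], [0.5975, -0.0271, 0.2765]]
scene green 231 [[0.5842, -0.0622, 0.01], [0.6008, -0.0466, 0.113], [0.6079, -0.0273, 0.1344]]
side gold 101 [[0.5577, -0.0551, 0.1424], [0.569, -0.0353, 0.1774], [0.5862, -0.0245, 0.266]]
side cream 891 [[0.5215, -0.0956, -0.0051], [0.5619, -0.0205, 0.0015], [0.6378, 0.0178, 0.0762]]
side green 239 [[0.5541, -0.0504, 0.0109], [0.5653, -0.025, 0.1129], [0.5892, -0.014, 0.1363]]
```

>>> arm_command(
  increments=[
    [[0,0,0.02],[0,0,0],1],
    [[0,0,0.03],[0,0,0],1],
    [[0,0,0.03],[0,0,0],1],
    [[0,0,0.03],[0,0,0],1],
  ],
)

```text
time_s: 6.9
tcp_pos: [0.5806, -0.0401, 0.1466]
tool_rot: [-180.0, -0.0, -11.4]
ft_force: [-1.0, -0.8, -3.2]
grip_width: 0.0288
finger_force: 25.0
```

>>> arm_command(
  increments=[
    [[0,0,0.01],[0,0,0],1],
    [[0,0,0.02],[0,0,0],1],
    [[0,0,0.02],[0,0,0],1],
    [[0,0,0.02],[0,0,0],1],
  ],
)

```text
time_s: 7.23
tcp_pos: [0.5807, -0.0401, 0.1446]
tool_rot: [180.0, -0.0, -11.4]
ft_force: [0.1, 0.9, -3.3]
grip_width: 0.0284
finger_force: 25.0
```

>>> arm_command(
  increments=[
    [[0,0,0.01],[0,0,0],1],
    [[0,0,0.02],[0,0,0],1],
    [[0,0,0.02],[0,0,0],1],
    [[0,0,0.02],[0,0,0],1],
  ],
)

```text
time_s: 7.57
tcp_pos: [0.5813, -0.0403, 0.1446]
tool_rot: [180.0, -0.1, -11.4]
ft_force: [-2.1, -1.5, 5.3]
grip_width: 0.0286
finger_force: 25.0
```

Run:
```python
from h import *
s=manip.state(); print(s['time_s'],s['qpos'].round(3).tolist(),s['tcp_pos'].round(4).tolist(),s['ft_force'].round(1))
```

```text
7.5667 [-12.469, 15.854, 90.884, -0.009, 73.148, 88.945] [0.5813, -0.0403, 0.1446] [-2.1 -1.5  5.3]
```

Contact has been made: the force went from −3.3 to +5.3 N. I'll release and withdraw upward.

>>> arm_command(
  increments=[
    [[0,0,0],[0,0,0],0.4],
    [[0,0,0],[0,0,0],0.3],
    [[0,0,0],[0,0,0],0.2],
    [[0,0,0],[0,0,0],0.2],
    [[0,0,0],[0,0,0],0.2],
    [[0,0,0],[0,0,0],0.2],
  ],
)

```text
time_s: 8.07
tcp_pos: [0.5805, -0.04, 0.1423]
tool_rot: [-180.0, 0.0, -11.4]
ft_force: [0.6, -0.1, 0.3]
grip_width: 0.0652
finger_force: 0.0
```

>>> arm_command(
  increments=[
    [[0,0,-0.2],[0,0,0],0.2],
    [[0,0,-0.4],[0,0,0],0.2],
    [[0,0,-0.6],[0,0,0],0.2],
    [[0,0,-0.8],[0,0,0],0.2],
    [[0,0,-1],[0,0,0],0],
    [[0,0,-1],[0,0,0],0],
    [[0,0,-1],[0,0,0],0],
  ],
)

```text
time_s: 8.65
tcp_pos: [0.5814, -0.0402, 0.2435]
tool_rot: [180.0, -0.2, -11.4]
ft_force: [0.3, -0.5, 0.3]
grip_width: 0.092
finger_force: 0.0
```

```bash
python3 - <<'E'
from h import *
s=manip.state(); print(s['time_s'],s['qpos'].round(3).tolist(),s['tcp_pos'].round(4).tolist())
for n in ['scene','side','wrist']:
    im,d,X=cloud(n)
    hsv=cv2.cvtColor(im,cv2.COLOR_RGB2HSV); h,ss,v=[hsv[...,i].astype(int) for i in range(3)]
    B=(abs(X[...,0]-.58)<.06)&(abs(X[...,1]+.04)<.06)&(X[...,2]>.005)&(X[...,2]<.2)
    for nm,m in [('gold',(h>17)&(h<30)&(ss>150)&(v>100)),('green',(h>45)&(h<95)&(ss>80))]:
        p=X[m&B]
        if len(p)>10: print(n,nm,len(p),np.percentile(p,[2,50,98],axis=0).round(4).tolist())
E
cat >> kin.py <<'E'
Q+=[[-13.73,9.649,81.629,.061,88.871,87.478],[-12.467,15.596,90.69,-.002,73.793,88.943],[-12.469,15.854,90.884,-.009,73.148,88.945]]
P+=[[.5769,-.0518,.2842],[.5801,-.04,.1487],[.5813,-.0403,.1446]]
E
python3 - <<'E'
from kin import *
from scipy.optimize import least_squares
def f(a):
    out=[]
    for q,p in zip(Q,P):
        q=np.radians(q); s=q[1]+q[2]; r=np.sqrt(p[0]**2+p[1]**2-a[4]**2)
        out+=[a[0]+a[1]*np.sin(q[1])+a[2]*np.sin(s)+a[5]*np.cos(s)-r, a[3]+a[1]*np.cos(q[1])+a[2]*np.cos(s)-a[5]*np.sin(s)-p[2], np.arctan2(p[1],p[0])-np.arctan2(a[4],r)-q[0]]
    return out
s=least_squares(f,[0,.4,.4,.1,.086,0]); print(s.x.round(4),(np.array(s.fun)*1e3).round(1))
s=least_squares(lambda b:f([0,*b]),[.4,.4,.1,.086,0]); print(s.x.round(4),(np.array(s.fun)*1e3).round(1))
s=least_squares(lambda b:f([*b,0]),[0,.4,.4,.1,.086]); print(s.x.round(4),(np.array(s.fun)*1e3).round(1))
E
```

```text
8.65 [-12.467, 11.118, 84.651, 0.001, 84.063, 88.944] [0.5814, -0.0402, 0.2435]
scene gold 174 [[0.5733, -0.053, 0.1412], [0.5936, -0.0431, 0.1732], [0.5989, -0.0305, 0.1882]]
scene green 230 [[0.586, -0.0623, 0.0083], [0.6011, -0.0479, 0.1084], [0.6089, -0.0265, 0.1293]]
side gold 120 [[0.565, -0.0496, 0.137], [0.5723, -0.033, 0.1687], [0.5888, -0.0246, 0.1917]]
side green 229 [[0.5554, -0.0508, 0.006], [0.566, -0.0258, 0.1074], [0.5886, -0.0156, 0.1333]]
wrist gold 2029 [[0.5684, -0.0544, 0.1438], [0.5858, -0.042, 0.1886], [0.5947, -0.0285, 0.1903]]
wrist green 1385 [[0.5739, -0.0629, 0.095], [0.5956, -0.045, 0.1201], [0.605, -0.0204, 0.1341]]
[-0.0048  0.4858  0.4989 -0.0796  0.0862  0.1039] [-0.1  0.2  0.   0.6 -0.1 -0.7 -0.7 -0.1  0.   0.3  0.1  0.7  0.5 -0.
 -0.  -0.5 -0.1 -0.1]
[ 0.4722  0.4966 -0.0701  0.0862  0.1005] [ 0.3  0.2  0.   0.3 -0.2 -0.7 -0.9 -0.5  0.   0.7 -0.2  0.7  0.4  0.4
 -0.  -0.6  0.3 -0. ]
[0.035  0.2205 0.5042 0.0773 0.0862] [ 8.8 -1.3  0.  -7.4  1.8 -0.7 -9.6  1.   0.   3.2 -0.8  0.7  3.2 -0.4
 -0.   1.8 -0.4 -0. ]
```

The bottle stands free and upright at (0.581, −0.041). I need the wrist geometry to plan the tilted regrasp, so I'll back off and make two trial tilts.

>>> arm_command(
  increments=[
    [[0,0,-0.3],[0,0,0],0],
    [[-0.3,0,-0.6],[0,0,0],0],
    [[-0.6,0,-0.8],[0,0,0],0],
    [[-0.8,0,-0.8],[0,0,0],0],
    [[-0.8,0,-0.8],[0,0,0],0],
  ],
)

```text
time_s: 9.22
tcp_pos: [0.4999, -0.0235, 0.3231]
tool_rot: [-180.0, -0.0, -11.4]
ft_force: [0.6, 1.1, -0.4]
grip_width: 0.0944
finger_force: 0.0
```

>>> arm_command(
  increments=[
    [[0,0,0],[0,0.25,0],0],
    [[0,0,0],[0,0.5,0],0],
    [[0,0,0],[0,0.75,0],0],
    [[0,0,0],[0,1,0],0],
    [[0,0,0],[0,1,0],0],
    [[0,0,0],[0,1,0],0],
  ],
)

```text
time_s: 9.72
tcp_pos: [0.4999, -0.0237, 0.319]
tool_rot: [-180.0, -28.3, -11.4]
ft_force: [0.5, -0.4, 0.1]
grip_width: 0.094
finger_force: 0.0
```

```bash
python3 -c "
from h import *
s=manip.state(); print(s['time_s'],s['qpos'].round(3).tolist(),s['tcp_pos'].round(4).tolist(),s['tool_rot'].round(2))"
```

```text
9.7167 [-13.241, -22.074, 110.947, 0.981, 62.891, 87.951] [0.4999, -0.0237, 0.319] [-179.99  -28.25  -11.42]
```

>>> arm_command(
  increments=[
    [[0,0,0],[0.25,0,0],0],
    [[0,0,0],[0.5,0,0],0],
    [[0,0,0],[0.75,0,0],0],
    [[0,0,0],[1,0,0],0],
    [[0,0,0],[1,0,0],0],
    [[0,0,0],[1,0,0],0],
  ],
)

```text
time_s: 10.22
tcp_pos: [0.5038, -0.0282, 0.3223]
tool_rot: [-151.3, -28.4, -11.7]
ft_force: [1.2, 0.1, -0.7]
grip_width: 0.0938
finger_force: 0.0
```

```bash
python3 -c "
from h import *
s=manip.state(); print(s['time_s'],s['qpos'].round(3).tolist(),s['tcp_pos'].round(4).tolist(),s['tool_rot'].round(2))"
```

```text
10.2167 [-39.378, -17.153, 111.473, 39.228, 78.163, 49.175] [0.5038, -0.0282, 0.3223] [-151.33  -28.45  -11.71]
```

```bash
cat >> kin.py <<'E'
Q+=[[-12.467,11.118,84.651,.001,84.063,88.944],[-13.241,-22.074,110.947,.981,62.891,87.951],[-39.378,-17.153,111.473,39.228,78.163,49.175]]
P+=[[.5814,-.0402,.2435],[.4999,-.0237,.319],[.5038,-.0282,.3223]]
def fk(q,a):
    a1,h,A,c1,B,e1,c2,e2,L=a; q=np.radians(q)
    rz=lambda t:R.from_euler('z',t); ry=lambda t:R.from_euler('y',t)
    T1=rz(q[0]); T2=T1*ry(q[1]); T3=T2*ry(q[2]); T4=T3*rz(q[3]); T5=T4*ry(q[4]); T6=T5*rz(q[5])*C
    p=T1.apply([a1,e1,h])+T2.apply([0,0,A])+T3.apply([c1,0,B])+T4.apply([c2,e2,0])+T5.apply([0,0,L])
    return p,T6
E
python3 - <<'E'
from kin import *
from scipy.optimize import least_squares
rot=fk(Q[-1],[0]*9)[1]; print('ori check',rot.as_euler('xyz',degrees=True), fk(Q[-2],[0]*9)[1].as_euler('xyz',degrees=True))
f=lambda a:np.concatenate([fk(q,a)[0]-p for q,p in zip(Q,P)])
for idx in ([1,2,3,4,5,8],[1,2,4,5,6,8],[1,2,3,4,5,6,7,8]):
    def g(b):
        a=np.zeros(9); a[idx]=b; return np.r_[f(a),1e-4*b]
    x0=np.array([0,.3,.47,.1,.5,.086,.0,0,.3]); s=least_squares(g,x0[idx]); print(idx,s.x.round(4),(np.array(s.fun[:-len(idx)])*1e3).round(1).reshape(-1,3).tolist()[-3:], np.abs(s.fun).max())
E
```

```text
ori check [-151.33203389  -28.44881048  -11.71144219] [-179.98741287  -28.25179103  -11.42256818]
[1, 2, 3, 4, 5, 8] [0.2826 0.455  0.0939 0.4996 0.0862 0.3419] [[-0.0, -0.0, -0.0], [0.0, -0.0, -0.0], [-0.0, 0.0, -0.0]] 9.504631769041705e-05
[1, 2, 4, 5, 6, 8] [0.2316 0.417  0.5026 0.0858 0.0564 0.2904] [[-0.8, -0.3, 0.3], [-7.7, 1.5, -3.2], [10.1, -4.0, 2.4]] 0.010082202039467525
[1, 2, 3, 4, 5, 6, 7, 8] [2.825e-01 4.549e-01 9.380e-02 4.996e-01 8.620e-02 2.000e-04 0.000e+00
 3.417e-01] [[-0.0, -0.0, -0.0], [0.0, -0.0, -0.0], [-0.0, 0.0, 0.0]] 9.668796702144711e-05
```

FK now fits to 0.1 mm. Next is analytic IK and a search over regrasp heading, tilt and camera flip, checking the whole path to the cradle.

```bash
cat >> kin.py <<'E'
AA=[0,.2826,.455,.0939,.4996,.0862,0,0,.3419]
LO=np.array([-156.59,-49.26,12.9,-63.56,4.71,-161.64]); HI=np.array([156.59,127.26,141.05,243.56,150.69,161.64])
def ik(p,M):
    M=np.array(M); w=np.array(p)-AA[8]*M[:,2]; e=AA[5]; rho=np.hypot(w[0],w[1])
    if rho<e: return None
    r=np.sqrt(rho**2-e**2); q1=np.arctan2(w[1],w[0])-np.arctan2(e,r); z=w[2]-AA[1]
    F=np.hypot(AA[4],AA[3]); g=np.arctan2(AA[3],AA[4]); D=np.hypot(r,z)
    if D>AA[2]+F or D<abs(AA[2]-F): return None
    k=np.arccos((D*D-AA[2]**2-F*F)/(2*AA[2]*F)); q3=k-g   # forearm effective angle = q3+g
    q2=np.arctan2(r,z)-np.arctan2(F*np.sin(k),AA[2]+F*np.cos(k))
    T3=R.from_euler('z',q1)*R.from_euler('y',q2+q3)
    W=(T3.inv()*R.from_matrix(M)*C.inv()).as_matrix()
    q5=np.arccos(np.clip(W[2,2],-1,1)); q4=np.arctan2(W[1,2],W[0,2]); q6=np.arctan2(W[2,1],-W[2,0])
    q=np.degrees([q1,q2,q3,q4,q5,q6])
    if q[3]<-63.56 : q[3]+=360
    return q
def marg(q): return -99 if q is None else min(np.min(q-LO),np.min(HI-q))
GD=.0188
def toolR(phi,th,flip):  # heading phi, th below horizontal, camera up(+1)/down(-1) ; degrees
    f,t=np.radians([phi,th]); z=np.array([np.cos(f)*np.cos(t),np.sin(f)*np.cos(t),-np.sin(t)])
    x=np.array([np.cos(f)*np.sin(t),np.sin(f)*np.sin(t),np.cos(t)])*flip
    return np.stack([x,np.cross(z,x),z],1)
YR=-7.3
def finalR(th,flip):  # bottle z -> -y_rack ; grasp with heading phi, rotate about horizontal axis, then yaw
    M=toolR(YR-90,th,flip); ax=R.from_euler('z',YR,degrees=True).apply([1,0,0])
    return R.from_rotvec(ax*np.pi/2).as_matrix()@M
E
python3 - <<'E'
from kin import *
from scipy.spatial.transform import Slerp
print(ik(*[P[-1],fk(Q[-1],AA)[1].as_matrix()]),Q[-1])
b=np.array([.581,-.0405]); G=np.array([.4756,.2758,.064]); res=[]
for flip in (1,-1):
  for th in range(15,66,5):
    MF=finalR(th,flip); tf=G+GD*MF[:,2]
    mf=[marg(ik(tf+[0,0,dz],MF)) for dz in (0,.06,.12)]
    if min(mf)<3: continue
    for phi in range(-180,180,15):
        M=toolR(phi,th,flip); t=np.array([*b,.074])+GD*M[:,2]
        pts=[ik(t,M),ik(t-.1*M[:,2],M),ik(t+[0,0,.13],M)]; mg=min(map(marg,pts))
        if mg<3: continue
        # path: rotate via slerp to final, position linear
        a=t+[0,0,.13]; z=tf+[0,0,.14]; S=Slerp([0,1],R.from_matrix([M,MF])); last=pts[2]; j=0; pm=99
        for u in np.linspace(0,1,41):
            q=ik(a+(z-a)*u,S(u).as_matrix()); pm=min(pm,marg(q))
            if q is None: j=999;break
            j=max(j,abs(q-last).max()); last=q
        res.append((min(mg,min(mf),pm),flip,th,phi,round(mg,1),round(min(mf),1),round(pm,1),round(j,1)))
res=[r for r in res if r[-1]<60]; res.sort(reverse=True)
for r in res[:25]: print(r)
E
```

```text
[-39.37681327 -17.15262727 111.47657858  39.22842109  78.15919082
  49.17338343] [-39.378, -17.153, 111.473, 39.228, 78.163, 49.175]
(np.float64(27.80863114502148), -1, 30, 105, np.float64(27.8), np.float64(29.2), np.float64(27.8), np.float64(3.7))
(np.float64(27.805967656457028), -1, 25, 105, np.float64(27.8), np.float64(30.8), np.float64(27.8), np.float64(3.6))
(np.float64(27.80527078416543), -1, 35, 120, np.float64(29.3), np.float64(27.8), np.float64(30.8), np.float64(3.9))
(np.float64(27.622107381579724), -1, 35, 105, np.float64(27.6), np.float64(27.8), np.float64(27.6), np.float64(3.9))
(np.float64(27.620639486901524), -1, 20, 105, np.float64(27.6), np.float64(32.6), np.float64(27.6), np.float64(3.6))
(np.float64(26.84652723481215), -1, 35, -135, np.float64(26.8), np.float64(27.8), np.float64(26.8), np.float64(2.7))
(np.float64(26.688435462640655), -1, 40, 120, np.float64(33.4), np.float64(26.7), np.float64(30.8), np.float64(4.1))
(np.float64(26.688435462640655), -1, 40, 105, np.float64(27.2), np.float64(26.7), np.float64(27.2), np.float64(4.0))
(np.float64(26.688435462640655), 
[... 1257 characters left out ...]
np.float64(25.39978225513397), -1, 45, -165, np.float64(25.4), np.float64(25.8), np.float64(27.9), np.float64(3.4))
(np.float64(25.286462465905373), -1, 50, 165, np.float64(28.2), np.float64(25.3), np.float64(27.8), np.float64(3.9))
(np.float64(25.286462465905373), -1, 50, 150, np.float64(30.7), np.float64(25.3), np.float64(27.8), np.float64(4.0))
(np.float64(25.286462465905373), -1, 50, 135, np.float64(35.5), np.float64(25.3), np.float64(27.8), np.float64(4.1))
(np.float64(25.286462465905373), -1, 50, 120, np.float64(35.2), np.float64(25.3), np.float64(27.8), np.float64(4.2))
(np.float64(25.286462465905373), -1, 50, 105, np.float64(25.8), np.float64(25.3), np.float64(25.8), np.float64(4.2))
```

```bash
cat > rt.py <<'E'
from kin import *; from plan import *
b=np.array([.581,-.0405]); G=np.array([.4756,.2758,.064])
def path(p,M,p2,M2,n=41):
    from scipy.spatial.transform import Slerp
    S=Slerp([0,1],R.from_matrix([M,M2])); last=None; j=0; pm=99
    for u in np.linspace(0,1,n):
        q=ik(p+(p2-p)*u,S(u).as_matrix()); pm=min(pm,marg(q))
        if q is None: return 'unreach',u
        if last is not None: j=max(j,abs(q-last).max()*(n-1)/40)
        last=q
    return round(float(pm),1),round(float(j),1)
E
python3 - <<'E'
from rt import *
cur=np.array([.5038,-.0282,.3223]); Mc=fk(Q[-1],AA)[1].as_matrix()
for th in (35,40,45,50):
  for phi in (-97.3,-120,-135):
    M=toolR(phi,th,-1); t=np.array([*b,.074])+GD*M[:,2]; MF=finalR(th,-1); tf=G+GD*MF[:,2]
    pre=t-.2*M[:,2]
    print(th,phi,'cur->pre',path(cur,Mc,pre,M),'pre->t',path(pre,M,t,M),'lift',path(t,M,t+[0,0,.13],M),'rot in place',path(t+[0,0,.13],M,t+[0,0,.13],MF),'carry',path(t+[0,0,.13],MF,tf+[0,0,.13],MF),'down',path(tf+[0,0,.13],MF,tf,MF), 'turn',np.degrees(R.from_matrix(Mc.T@M).magnitude()).round(), ik(t,M).round(), ik(tf,MF).round())
E
```

```text
35 -97.3 cur->pre (18.1, 2.5) pre->t (12.6, 0.5) lift (12.6, 0.3) rot in place (13.0, 2.3) carry (32.0, 1.1) down (27.8, 0.4) turn 127.0 [ 12.  41.  85. -51.  84.  40.] [  1.  16. 113.  44.  54. -20.]
35 -120 cur->pre (22.9, 2.5) pre->t (22.8, 0.9) lift (21.0, 0.3) rot in place (21.0, 2.2) carry (32.0, 1.1) down (27.8, 0.4) turn 113.0 [  8.  49.  70. -41.  99.  46.] [  1.  16. 113.  44.  54. -20.]
35 -135 cur->pre (9.9, 3.2) pre->t (9.9, 1.6) lift (26.8, 0.2) rot in place (26.8, 2.5) carry (32.0, 1.1) down (27.8, 0.4) turn 105.0 [  4.  53.  62. -34. 109.  52.] [  1.  16. 113.  44.  54. -20.]
40 -97.3 cur->pre (21.2, 2.3) pre->t (16.0, 0.5) lift (16.0, 0.3) rot in place (16.8, 2.3) carry (30.3, 1.1) down (26.7, 0.4) turn 123.0 [ 11.  38.  86. -48.  80.  37.] [ -2.  18. 114.  50.  56. -27.]
40 -120 cur->pre (26.5, 2.3) pre->t (25.6, 0.9) lift (24.4, 0.3) rot in place (24.4, 2.2) carry (30.3, 1.1) down (26.7, 0.4) turn 109.0 [  7.  46.  73. -38.  96.  45.] [ -2.  18. 114.  50.  56. -27.]
40 -135 cur->pre (17.4, 2.6) pre->t (17.4, 1.3) lift (30.0, 0.2) rot in place (30.0, 2.5) carry (30.
[... 599 characters left out ...]
8.8, 1.1) down (25.8, 0.4) turn 96.0 [  3.  47.  68. -29. 101.  51.] [ -5.  20. 115.  56.  59. -34.]
50 -97.3 cur->pre (27.9, 2.0) pre->t (23.4, 0.5) lift (23.4, 0.3) rot in place (24.9, 2.3) carry (27.4, 1.1) down (25.3, 0.4) turn 117.0 [  7.  33.  89. -40.  75.  31.] [ -7.  22. 116.  61.  62. -40.]
50 -120 cur->pre (29.6, 2.0) pre->t (31.5, 0.7) lift (31.1, 0.3) rot in place (31.1, 2.2) carry (27.4, 1.1) down (25.3, 0.4) turn 101.0 [  4.  40.  77. -32.  89.  43.] [ -7.  22. 116.  61.  62. -40.]
50 -135 cur->pre (29.6, 2.0) pre->t (30.2, 0.9) lift (36.1, 0.3) rot in place (36.1, 2.5) carry (27.4, 1.1) down (25.3, 0.4) turn 92.0 [  2.  44.  71. -26.  96.  51.] [ -7.  22. 116.  61.  62. -40.]
```

```bash
cat >> rt.py <<'E'
TH=40; MG=toolR(-97.3,TH,-1); MF=finalR(TH,-1)
E
python3 - <<'E'
from rt import *
M=down(-11.4); p=np.array([.5804,-.0401,.242])+M@[-.08,0,-.08]
M=M@R.from_rotvec([0,.5,0]).as_matrix()@R.from_rotvec([.5,0,0]).as_matrix()
print(p,R.from_matrix(M).as_euler('xyz',degrees=True)); store(p,M)
t=np.array([*b,.072])+GD*MG[:,2]; mid=np.array([.575,.09,.32]); pre=t-.16*MG[:,2]
print(path(p,M,mid,MG),path(mid,MG,pre,MG)); 
go(mid,MG,0,wmax=6.5); print('pre',pre); go(pre,MG,0)
E
```

```text
[ 0.50197831 -0.02428741  0.322     ] [-151.35211024  -28.64788976  -11.4       ]
(19.3, 2.4) (19.3, 0.3)
[[[0.02,-0.05,0.04],[-0.06,-0.14,-0.14],0],[[0.04,-0.1,0.08],[-0.13,-0.29,-0.28],0],[[0.06,-0.15,0.12],[-0.19,-0.43,-0.42],0],[[0.08,-0.19,0.16],[-0.25,-0.57,-0.57],0],[[0.1,-0.24,0.2],[-0.31,-0.71,-0.71],0],[[0.12,-0.29,0.24],[-0.38,-0.86,-0.85],0],[[0.14,-0.34,0.28],[-0.44,-1,-0.99],0]]
[[[0.06,-0.03,0.01],[-0.06,-0.14,-0.14],0],[[0.11,-0.07,0.02],[-0.13,-0.29,-0.28],0],[[0.17,-0.1,0.03],[-0.19,-0.43,-0.42],0],[[0.22,-0.14,0.05],[-0.25,-0.57,-0.57],0],[[0.28,-0.17,0.06],[-0.31,-0.71,-0.71],0],[[0.33,-0.21,0.07],[-0.38,-0.86,-0.85],0],[[0.39,-0.24,0.08],[-0.44,-1,-0.99],0]]
[[[0.07,0,-0.03],[-0.07,-0.15,-0.15],0],[[0.13,0,-0.05],[-0.13,-0.3,-0.3],0],[[0.2,0,-0.08],[-0.2,-0.46,-0.45],0],[[0.27,-0.01,-0.11],[-0.27,-0.61,-0.6],0],[[0.33,-0.01,-0.13],[-0.33,-0.76,-0.75],0],[[0.4,-0.01,-0.16],[-0.4,-0.91,-0.9],0]]
pred [0.5754 0.0899 0.3203] [179.9  50.   82.5]
pre [0.594744   0.06678873 0.16276161]
[[[0.18,0.04,0.2],[0,0,0],0],[[0.37,0.08,0.4],[0,0,0],0],[[0.55,0.11,0.6],[0,0,0],0],[[0.74,0.15,0.8],[0,0,0],0],[[0.92,0.19,1],[0,0,0],0]]
[[[0.15,0.03,0.17],[0,0,0],0]]
pred [0.5948 0.0665 0.1632] [179.9  50.   82.5]
```

>>> arm_command(
  increments=[
    [[0.02,-0.05,0.04],[-0.06,-0.14,-0.14],0],
    [[0.04,-0.1,0.08],[-0.13,-0.29,-0.28],0],
    [[0.06,-0.15,0.12],[-0.19,-0.43,-0.42],0],
    [[0.08,-0.19,0.16],[-0.25,-0.57,-0.57],0],
    [[0.1,-0.24,0.2],[-0.31,-0.71,-0.71],0],
    [[0.12,-0.29,0.24],[-0.38,-0.86,-0.85],0],
    [[0.14,-0.34,0.28],[-0.44,-1,-0.99],0],
    [[0.14,-0.34,0.28],[-0.44,-1,-0.99],0],
  ],
)

```text
time_s: 10.88
tcp_pos: [0.5302, 0.019, 0.324]
tool_rot: [-177.0, -8.3, 26.0]
ft_force: [0.0, 0.3, 1.3]
grip_width: 0.0939
finger_force: 0.0
```

>>> arm_command(
  increments=[
    [[0.06,-0.03,0.01],[-0.06,-0.14,-0.14],0],
    [[0.11,-0.07,0.02],[-0.13,-0.29,-0.28],0],
    [[0.17,-0.1,0.03],[-0.19,-0.43,-0.42],0],
    [[0.22,-0.14,0.05],[-0.25,-0.57,-0.57],0],
    [[0.28,-0.17,0.06],[-0.31,-0.71,-0.71],0],
    [[0.33,-0.21,0.07],[-0.38,-0.86,-0.85],0],
    [[0.39,-0.24,0.08],[-0.44,-1,-0.99],0],
    [[0.39,-0.24,0.08],[-0.44,-1,-0.99],0],
  ],
)

```text
time_s: 11.55
tcp_pos: [0.5528, 0.058, 0.319]
tool_rot: [173.6, 21.9, 53.2]
ft_force: [-0.7, 0.3, -1.5]
grip_width: 0.0942
finger_force: 0.0
```

>>> arm_command(
  increments=[
    [[0.07,0,-0.03],[-0.07,-0.15,-0.15],0],
    [[0.13,0,-0.05],[-0.13,-0.3,-0.3],0],
    [[0.2,0,-0.08],[-0.2,-0.46,-0.45],0],
    [[0.27,-0.01,-0.11],[-0.27,-0.61,-0.6],0],
    [[0.33,-0.01,-0.13],[-0.33,-0.76,-0.75],0],
    [[0.4,-0.01,-0.16],[-0.4,-0.91,-0.9],0],
    [[0.4,-0.01,-0.16],[-0.4,-0.91,-0.9],0],
    [[0.4,-0.01,-0.16],[-0.4,-0.91,-0.9],0],
  ],
)

```text
time_s: 12.22
tcp_pos: [0.5754, 0.0907, 0.3198]
tool_rot: [179.8, 49.9, 82.4]
ft_force: [0.2, -0.4, 0.4]
grip_width: 0.094
finger_force: 0.0
```

>>> arm_command(
  increments=[
    [[0.18,0.04,0.2],[0,0,0],0],
    [[0.37,0.08,0.4],[0,0,0],0],
    [[0.55,0.11,0.6],[0,0,0],0],
    [[0.74,0.15,0.8],[0,0,0],0],
    [[0.92,0.19,1],[0,0,0],0],
    [[0.92,0.19,1],[0,0,0],0],
  ],
)

```text
time_s: 12.72
tcp_pos: [0.5904, 0.0674, 0.1817]
tool_rot: [-179.7, 50.0, 82.6]
ft_force: [-1.2, -0.2, -0.2]
grip_width: 0.0938
finger_force: 0.0
```

>>> arm_command(
  increments=[
    [[0.15,0.03,0.17],[0,0,0],0],
    [[0.15,0.03,0.17],[0,0,0],0],
    [[0.15,0.03,0.17],[0,0,0],0],
  ],
)

```text
time_s: 12.97
tcp_pos: [0.5952, 0.0657, 0.1651]
tool_rot: [179.7, 49.9, 82.2]
ft_force: [0.3, -0.3, -0.1]
grip_width: 0.0937
finger_force: 0.0
```

Run:
```python
from h import *
from scipy.optimize import least_squares
s=manip.state(); print(s['time_s'],s['qpos'].round(1).tolist(),s['tcp_pos'].round(4).tolist(),s['tool_rot'].round(1))
ims=[]
for n in ['scene','side','wrist']:
    im,d,X=cloud(n); ims.append(im)
    hsv=cv2.cvtColor(im,cv2.COLOR_RGB2HSV); h,ss,v=[hsv[...,i].astype(int) for i in range(3)]
    B=(abs(X[...,0]-.58)<.05)&(abs(X[...,1]+.04)<.05)&(X[...,2]>.01)&(X[...,2]<.2)
    g=X[B&(h>17)&(h<30)&(ss>150)&(v>100)&(X[...,2]<.183)]; c=X[B&(X[...,2]<.1)&(X[...,2]>.015)]
    for nm,p,r in [('neck',g,.0145),('body',c,.025)]:
        if len(p)<30: continue
        q=least_squares(lambda a:np.hypot(p[:,0]-a[0],p[:,1]-a[1])-r,[.58,-.04],loss='soft_l1',f_scale=.001); print(n,nm,len(p),q.x.round(4),np.median(abs(q.fun)).round(4))
save('regrasp.png',np.hstack([ims[1][100:340,180:480],ims[2][::2,::2][:240].copy() if 0 else cv2.resize(ims[2],(320,240))]))
```

```text
12.9667 [20.3, 36.2, 74.5, -42.9, 96.1, 33.9] [0.5952, 0.0657, 0.1651] [179.7  49.9  82.2]
scene neck 110 [ 0.5827 -0.0391] 0.0009
scene body 397 [ 0.5828 -0.0393] 0.0009
side body 171 [ 0.5808 -0.0404] 0.0011
wrist neck 2221 [ 0.5804 -0.0412] 0.0004
wrist body 4817 [ 0.5806 -0.0409] 0.0004
```

View pics/regrasp.png

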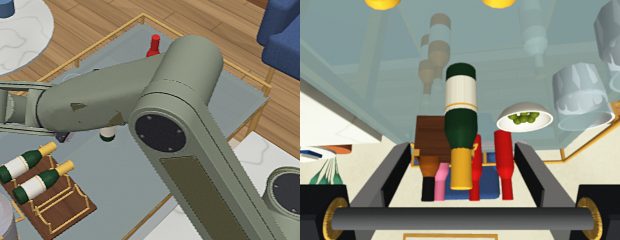

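The wrist view shows the bottle upright and centred between the open fingers, at composite px (460,110). The fit gives (0.5806, −0.041). I'll advance along the tool axis and close on the body.

Run:
```python
from rt import *
p,M=load(); t=np.array([.5806,-.041,.072])+GD*MG[:,2]; print(M.T@(t-p)/.1, R.from_matrix(M.T@MG).as_rotvec()/.5)
go(t,MG,0,vmax=.025)
```

```text
[ 1.88052871e-04 -4.70007941e-03  1.60459253e+00] [-2.46551015e-06 -1.52485454e-03 -4.30019448e-03]
[[[0,0,0.2],[0,0,0],0],[[0,0,0.4],[0,0,0],0],[[0,0,0.6],[0,0,0],0],[[0,0,0.8],[0,0,0],0],[[0,0,1],[0,0,0],0]]
[[[0,0,0.2],[0,0,0],0],[[0,0,0.4],[0,0,0],0],[[0,0,0.6],[0,0,0],0]]
pred [ 0.5793 -0.055   0.0602] [179.9  50.   82.5]
```

>>> arm_command(
  increments=[
    [[0,0,0.2],[0,0,0],0],
    [[0,0,0.4],[0,0,0],0],
    [[0,0,0.6],[0,0,0],0],
    [[0,0,0.8],[0,0,0],0],
    [[0,0,1],[0,0,0],0],
  ],
  grip_force=30,
)

```text
time_s: 13.53
tcp_pos: [0.5863, -0.0095, 0.1007]
tool_rot: [179.5, 49.9, 82.3]
ft_force: [-0.3, 1.3, 0.1]
grip_width: 0.0939
finger_force: 0.0
```

>>> arm_command(
  increments=[
    [[0,0,0.2],[0,0,0],0],
    [[0,0,0.4],[0,0,0],0],
    [[0,0,0.55],[0,0,0],0],
    [[0,0,0.6],[0,0,0],0],
    [[0,0,0.6],[0,0,0],0],
    [[0,0,0.6],[0,0,0],0],
  ],
)

```text
time_s: 14.03
tcp_pos: [0.5801, -0.0547, 0.0616]
tool_rot: [179.7, 49.9, 82.4]
ft_force: [0.0, 0.4, 0.8]
grip_width: 0.0939
finger_force: 0.0
```

>>> arm_command(
  increments=[
    [[0,0,0],[0,0,0],1],
    [[0,0,0],[0,0,0],1],
    [[0,0,0],[0,0,0],1],
    [[0,0,0],[0,0,0],1],
    [[0,0,0],[0,0,0],1],
    [[0,0,0],[0,0,0],1],
    [[0,0,0],[0,0,0],1],
    [[0,0,0],[0,0,0],1],
  ],
)

```text
time_s: 14.7
tcp_pos: [0.579, -0.055, 0.0607]
tool_rot: [179.9, 50.0, 82.5]
ft_force: [-0.9, 1.3, 1.2]
grip_width: 0.0497
finger_force: 30.0
```

Run:
```python
from rt import *
p,M=load(); g=p-GD*M[:,2]; print('grasp',g)
up=p+[0,0,.13]; print('lift'); go(up,MG,1,vmax=.02)
g=g+[0,0,.13]; Mr=lambda a:R.from_rotvec(R.from_euler('z',YR,degrees=True).apply([1,0,0])*np.radians(a)).as_matrix()@MG
print('rot')
for a in (22.5,45,67.5,90): go(g+GD*Mr(a)[:,2],Mr(a),1,vmax=.02,wmax=4.5)
h=G+[0,0,.12]; print('carry'); go(h+GD*MF[:,2],MF,1,vmax=.022)
```

```text
grasp [ 0.58110805 -0.04073277  0.07232162]
lift
[[[-0.14,0,-0.12],[0,0,0],1],[[-0.29,0,-0.24],[0,0,0],1],[[-0.43,0,-0.36],[0,0,0],1],[[-0.57,0,-0.48],[0,0,0],1],[[-0.71,0,-0.6],[0,0,0],1],[[-0.86,0,-0.72],[0,0,0],1],[[-1,0,-0.84],[0,0,0],1]]
pred [ 0.5791 -0.055   0.1908] [179.9  50.   82.5]
rot
[[[0.02,0,0],[0,0.16,0],1],[[0.03,0,0],[0,0.31,0],1],[[0.05,0,-0.01],[0,0.47,0],1],[[0.06,0,-0.01],[0,0.62,0],1],[[0.08,0,-0.01],[0,0.78,0],1]]
pred [ 0.5798 -0.0491  0.1853] [179.9  27.6  82.6]
[[[0.01,0,0],[0,0.13,0],1],[[0.02,0,-0.01],[0,0.26,0],1],[[0.04,0,-0.01],[0,0.4,0],1],[[0.05,0,-0.01],[0,0.53,0],1],[[0.06,0,-0.02],[0,0.66,0],1],[[0.07,0,-0.02],[0,0.79,0],1]]
pred [ 0.5807 -0.0421  0.1839] [179.9   5.   82.6]
[[[0.01,0,0],[0,0.16,0],1],[[0.03,0,0],[0,0.31,0],1],[[0.04,0,-0.01],[0,0.47,0],1],[[0.06,0,-0.01],[0,0.62,0],1],[[0.07,0,-0.01],[0,0.78,0],1]]
pred [ 0.5817 -0.0351  0.1843] [179.9 -17.4  82.7]
[[[0.01,0,0],[0,0.13,0],1],[[0.02,0,-0.01],[0,0.26,0],1],[[0.04,0,-0.01],[0,0.4,0],1],[[0.05,0,-0.01],[0,0.53,0],1],[[0.06,0,-0.02],[0,0.66,0],1],[[0.07,0,-0.02],[0,0.79,0],1]]
pred [ 0.5824 -0.029   0.1883] [179.9 -40.   82.7]
carry
[[[0.12,-0.08,0.12],[0,0,0],1],[[0.25,-0.16,0.24],[0,0,0],1],[[0.38,-0.25,0.36],[0,0,0],1],[[0.5,-0.33,0.48],[0,0,0],1],[[0.62,-0.41,0.59],[0,0,0],1],[[0.75,-0.5,0.71],[0,0,0],1],[[0.88,-0.58,0.83],[0,0,0],1],[[1,-0.66,0.95],[0,0,0],1]]
[[[0.12,-0.08,0.12],[0,0,0],1],[[0.25,-0.17,0.24],[0,0,0],1],[[0.38,-0.25,0.36],[0,0,0],1],[[0.5,-0.34,0.48],[0,0,0],1],[[0.62,-0.42,0.59],[0,0,0],1],[[0.75,-0.5,0.71],[0,0,0],1],[[0.88,-0.59,0.83],[0,0,0],1],[[1,-0.67,0.95],[0,0,0],1]]
[[[0.1,-0.06,0.08],[0,0,0],1],[[0.19,-0.12,0.17],[0,0,0],1]]
pred [0.4773 0.2879 0.1702] [179.9 -40.   82.7]
```

>>> arm_command(
  increments=[
    [[-0.05,0,-0.04],[0,0,0],1],
    [[-0.15,0,-0.12],[0,0,0],1],
    [[-0.3,0,-0.25],[0,0,0],1],
    [[-0.5,0,-0.42],[0,0,0],1],
    [[-0.7,0,-0.58],[0,0,0],1],
    [[-0.85,0,-0.71],[0,0,0],1],
    [[-0.95,0,-0.8],[0,0,0],1],
    [[-1,0,-0.84],[0,0,0],1],
  ],
)

```text
time_s: 15.37
tcp_pos: [0.5802, -0.0547, 0.1941]
tool_rot: [179.5, 49.9, 82.2]
ft_force: [0.1, -0.4, -3.8]
grip_width: 0.0495
finger_force: 30.0
```

>>> arm_command(
  increments=[
    [[0.01,0,0],[0,0.08,0],1],
    [[0.02,0,0],[0,0.22,0],1],
    [[0.04,0,0],[0,0.36,0],1],
    [[0.05,0,-0.01],[0,0.5,0],1],
    [[0.06,0,-0.01],[0,0.64,0],1],
    [[0.08,0,-0.01],[0,0.78,0],1],
  ],
)

```text
time_s: 15.87
tcp_pos: [0.5792, -0.0489, 0.185]
tool_rot: [-180.0, 27.4, 82.6]
ft_force: [0.0, -0.2, -4.1]
grip_width: 0.0495
finger_force: 30.0
```

>>> arm_command(
  increments=[
    [[0.01,0,0],[0,0.13,0],1],
    [[0.02,0,-0.01],[0,0.26,0],1],
    [[0.04,0,-0.01],[0,0.4,0],1],
    [[0.05,0,-0.01],[0,0.53,0],1],
    [[0.06,0,-0.02],[0,0.66,0],1],
    [[0.07,0,-0.02],[0,0.79,0],1],
  ],
)

```text
time_s: 16.37
tcp_pos: [0.5797, -0.0421, 0.1835]
tool_rot: [-179.9, 4.9, 82.6]
ft_force: [0.2, -0.4, -3.6]
grip_width: 0.0495
finger_force: 30.0
```

>>> arm_command(
  increments=[
    [[0.01,0,0],[0,0.13,0],1],
    [[0.03,0,0],[0,0.26,0],1],
    [[0.04,0,-0.01],[0,0.39,0],1],
    [[0.05,0,-0.01],[0,0.52,0],1],
    [[0.06,0,-0.01],[0,0.65,0],1],
    [[0.07,0,-0.01],[0,0.78,0],1],
  ],
)

```text
time_s: 16.87
tcp_pos: [0.5804, -0.0354, 0.1837]
tool_rot: [-179.9, -17.5, 82.6]
ft_force: [0.6, -0.2, -4.7]
grip_width: 0.0494
finger_force: 30.0
```

>>> arm_command(
  increments=[
    [[0.01,0,0],[0,0.13,0],1],
    [[0.02,0,-0.01],[0,0.26,0],1],
    [[0.04,0,-0.01],[0,0.4,0],1],
    [[0.05,0,-0.01],[0,0.53,0],1],
    [[0.06,0,-0.02],[0,0.66,0],1],
    [[0.07,0,-0.02],[0,0.74,0],1],
    [[0.07,0,-0.02],[0,0.79,0],1],
    [[0.07,0,-0.02],[0,0.79,0],1],
  ],
)

```text
time_s: 17.53
tcp_pos: [0.5811, -0.0299, 0.1864]
tool_rot: [-179.8, -40.0, 82.4]
ft_force: [-0.4, 0.7, -4.5]
grip_width: 0.0494
finger_force: 30.0
```

Run:
```python
from h import *
s=manip.state(); print(s['time_s'],s['qpos'].round(1).tolist(),s['tcp_pos'].round(4).tolist(),s['tool_rot'].round(1),s['grip_width'])
for n in ['scene','side']:
    im,d,X=cloud(n)
    hsv=cv2.cvtColor(im,cv2.COLOR_RGB2HSV); h,ss,v=[hsv[...,i].astype(int) for i in range(3)]
    B=(abs(X[...,0]-.58)<.06)&(X[...,1]<.05)&(X[...,1]>-.2)&(X[...,2]>.14)&(X[...,2]<.24)
    for nm,m in [('gold',(h>17)&(h<30)&(ss>150)&(v>100)),('cream',(ss<60)&(v>140)),('green',(h>45)&(h<95)&(ss>80))]:
        p=X[m&B]
        if len(p)>10: print(n,nm,len(p),np.percentile(p,[2,50,98],axis=0).round(4).tolist())
```

```text
17.5333 [-32.3, 21.0, 89.0, 35.6, 89.6, -31.4] [0.5811, -0.0299, 0.1864] [-179.8  -40.    82.4] 0.049396158650257135
scene gold 100 [[0.5616, -0.1562, 0.1975], [0.5799, -0.1444, 0.2077], [0.5862, -0.1303, 0.2151]]
scene cream 252 [[0.5707, -0.0499, 0.2085], [0.5972, -0.0217, 0.2211], [0.6109, 0.0031, 0.2264]]
scene green 135 [[0.587, -0.0884, 0.1935], [0.6031, 0.0141, 0.2095], [0.6148, 0.0244, 0.2261]]
side gold 11 [[0.5555, -0.1267, 0.1988], [0.5569, -0.119, 0.2051], [0.5585, -0.1094, 0.2112]]
side cream 381 [[0.5429, -0.0636, 0.2008], [0.5699, -0.028, 0.222], [0.6154, 0.0053, 0.2373]]
side green 269 [[0.5616, -0.0854, 0.1902], [0.576, 0.0205, 0.221], [0.6026, 0.0334, 0.2294]]
```

The bottle is held level, with body and neck axes both at z≈0.201. I'll carry it to the hover above the empty cradle.

>>> arm_command(
  increments=[
    [[0.06,-0.04,0.06],[0,0,0],1],
    [[0.2,-0.13,0.19],[0,0,0],1],
    [[0.35,-0.23,0.33],[0,0,0],1],
    [[0.5,-0.33,0.48],[0,0,0],1],
    [[0.62,-0.41,0.59],[0,0,0],1],
    [[0.75,-0.5,0.71],[0,0,0],1],
    [[0.88,-0.58,0.83],[0,0,0],1],
    [[1,-0.66,0.95],[0,0,0],1],
  ],
)

```text
time_s: 18.3
tcp_pos: [0.5339, 0.1181, 0.1807]
tool_rot: [179.8, -40.0, 82.9]
ft_force: [-0.5, -0.5, -3.2]
grip_width: 0.0493
finger_force: 30.0
```

>>> arm_command(
  increments=[
    [[0.12,-0.08,0.12],[0,0,0],1],
    [[0.25,-0.17,0.24],[0,0,0],1],
    [[0.38,-0.25,0.36],[0,0,0],1],
    [[0.5,-0.34,0.48],[0,0,0],1],
    [[0.62,-0.42,0.59],[0,0,0],1],
    [[0.75,-0.5,0.71],[0,0,0],1],
    [[0.88,-0.59,0.83],[0,0,0],1],
    [[1,-0.67,0.95],[0,0,0],1],
  ],
)

```text
time_s: 18.97
tcp_pos: [0.4846, 0.2631, 0.1721]
tool_rot: [179.8, -40.0, 82.9]
ft_force: [-0.2, -0.7, -4.3]
grip_width: 0.0496
finger_force: 30.0
```

>>> arm_command(
  increments=[
    [[0.1,-0.06,0.08],[0,0,0],1],
    [[0.16,-0.1,0.14],[0,0,0],1],
    [[0.19,-0.12,0.17],[0,0,0],1],
    [[0.19,-0.12,0.17],[0,0,0],1],
    [[0.19,-0.12,0.17],[0,0,0],1],
  ],
)

```text
time_s: 19.38
tcp_pos: [0.4774, 0.288, 0.1708]
tool_rot: [179.8, -40.0, 82.8]
ft_force: [-0.4, 0.3, -3.6]
grip_width: 0.0496
finger_force: 30.0
```

Run:
```python
from h import *
s=manip.state(); print(s['time_s'],s['qpos'].round(1).tolist(),s['tcp_pos'].round(4).tolist(),s['tool_rot'].round(1),s['grip_width'])
ims=[]
for n in ['scene','side','wrist']:
    im,d,X=cloud(n); ims.append(im); np.savez(n+'2.npz',im=im,X=X)
    hsv=cv2.cvtColor(im,cv2.COLOR_RGB2HSV); h,ss,v=[hsv[...,i].astype(int) for i in range(3)]
    B=(abs(X[...,0]-.475)<.06)&(X[...,1]<.4)&(X[...,1]>.1)&(X[...,2]>.13)&(X[...,2]<.24)
    for nm,m in [('gold',(h>17)&(h<30)&(ss>150)&(v>100)),('cream',(ss<60)&(v>140)),('green',(h>45)&(h<95)&(ss>80))]:
        p=X[m&B]
        if len(p)>10: print(n,nm,len(p),np.percentile(p,[2,50,98],axis=0).round(4).tolist())
save('hover.png',np.hstack([cv2.resize(ims[0][150:270,270:420],(400,320)),cv2.resize(ims[1][220:370,150:320],(400,320))]))
save('hoverw.png',ims[2])
```

```text
19.3833 [-2.0, 4.8, 111.2, 44.0, 67.0, -13.8] [0.4774, 0.288, 0.1708] [179.8 -40.   82.8] 0.04955543214162508
scene gold 132 [[0.4644, 0.1612, 0.1818], [0.4769, 0.1844, 0.1923], [0.4852, 0.2096, 0.1997]]
scene cream 138 [[0.4753, 0.2765, 0.1929], [0.4954, 0.2996, 0.205], [0.505, 0.3212, 0.2109]]
scene green 73 [[0.4847, 0.2346, 0.1786], [0.5, 0.332, 0.194], [0.511, 0.3416, 0.2091]]
side cream 662 [[0.438, 0.2446, 0.1822], [0.4702, 0.2898, 0.2069], [0.5235, 0.3986, 0.2365]]
side green 369 [[0.4582, 0.2291, 0.1758], [0.4729, 0.3319, 0.2064], [0.4987, 0.3495, 0.2129]]
wrist gold 641 [[0.4536, 0.2377, 0.192], [0.4787, 0.2735, 0.2081], [0.4994, 0.2775, 0.2121]]
wrist cream 17567 [[0.4398, 0.2432, 0.1841], [0.4812, 0.2863, 0.2093], [0.5245, 0.3978, 0.2372]]
wrist green 12699 [[0.4522, 0.2206, 0.195], [0.4758, 0.2566, 0.2079], [0.5022, 0.344, 0.2118]]
```

View pics/hover.png

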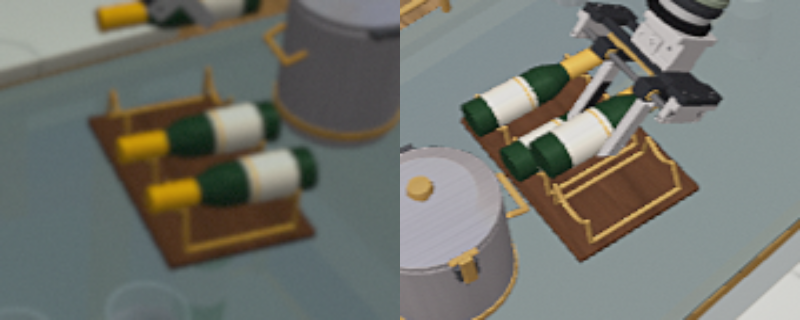

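View pics/hoverw.png

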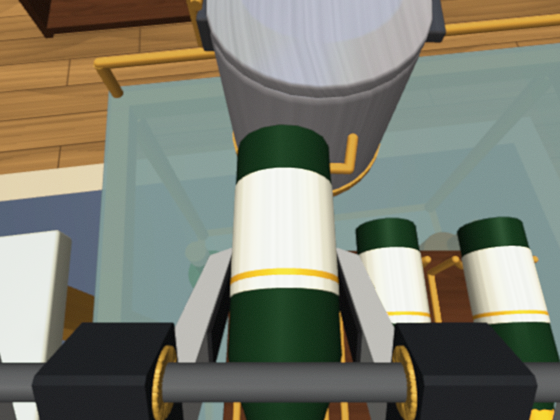

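Hover check: in the scene and side crops the bottle is level above the empty cradle. In the wrist view it is at px (285,260), with the row bottles at (395,270) and (500,270). I'll compare it with the row bottles in the same wrist cloud, since that frame is common to both.

Run:
```python
import numpy as np,cv2
from scipy.optimize import least_squares
for n in ['wrist','scene','side']:
    f=np.load(n+'2.npz'); im,X=f['im'],f['X']; hsv=cv2.cvtColor(im,cv2.COLOR_RGB2HSV); h,s,v=[hsv[...,i].astype(int) for i in range(3)]
    green=(h>40)&(h<95)&(s>110)&(v<110); cream=(s<70)&(v>120); gold=(h>17)&(h<30)&(s>150)&(v>100)
    for nm,x,z in [('held',(.43,.52),(.165,.215)),('b',(.525,.605),(.045,.095)),('c',(.615,.69),(.045,.095))]:
        B=(X[...,0]>x[0])&(X[...,0]<x[1])&(X[...,2]>z[0])&(X[...,2]<z[1])
        P=X[B&cream&(X[...,1]>.25)&(X[...,1]<.325)]; k=len(P); Gd=X[B&gold&(X[...,1]<.2)&(X[...,1]>.12)]
        N=X[B&green&(X[...,1]>.3)&(X[...,1]<.37)]
        if k<50: print(n,nm,'few',k); continue
        r=np.r_[np.full(k,.025),np.full(len(Gd),.0145)]; P=np.r_[P,Gd]
        fun=lambda a:np.hypot((P[:,0]-a[0]-a[1]*(P[:,1]-.25))/np.hypot(1,a[1]),P[:,2]-a[2])-r
        q=least_squares(fun,[np.mean(x),.128,np.mean(z)-.005],loss='soft_l1',f_scale=.001)
        print(n,nm,k,len(Gd),'x@.25,slope,z',q.x.round(4),'med',np.median(abs(q.fun)).round(4),'base y p98,max',(np.percentile(N[:,1],[98,99.7]).round(4) if len(N)>10 else None),'necktop y',(np.percentile(Gd[:,1],[1]).round(4) if len(Gd)>10 else None))
```

```text
wrist held 13402 0 x@.25,slope,z [0.4737 0.1203 0.1867] med 0.0004 base y p98,max [0.3457 0.3469] necktop y None
wrist b 3577 0 x@.25,slope,z [0.5598 0.1242 0.0654] med 0.0004 base y p98,max [0.3351 0.3363] necktop y None
wrist c 4572 235 x@.25,slope,z [0.6483 0.1276 0.0654] med 0.0004 base y p98,max [0.3251 0.3261] necktop y [0.1845]
scene held 170 106 x@.25,slope,z [0.4752 0.1278 0.1842] med 0.0014 base y p98,max [0.3415 0.3416] necktop y [0.1605]
scene b 204 159 x@.25,slope,z [0.5614 0.1327 0.0627] med 0.0014 base y p98,max [0.3302 0.3302] necktop y [0.1499]
scene c 208 188 x@.25,slope,z [0.6502 0.1236 0.0626] med 0.0014 base y p98,max [0.3173 0.3175] necktop y [0.1391]
side held 551 0 x@.25,slope,z [0.4616 0.3668 0.1867] med 0.0025 base y p98,max [0.35   0.3501] necktop y None
side b 65 9 x@.25,slope,z [0.5574 0.1375 0.0657] med 0.001 base y p98,max [0.3385 0.3389] necktop y None
side c 302 87 x@.25,slope,z [0.6486 0.1281 0.065 ] med 0.0015 base y p98,max [0.3285 0.3297] necktop y [0.1449]
```

Run:
```python
from rt import *
p,M=load(); 
go(p+[-.0025,0,-.08],M,1,vmax=.013)
p2,_=load(); go([p[0]-.0025,p[1],p[2]-.115],M,1,vmax=.008)
print(M.T@[0,0,-.01]/.1)
```

```text
[[[-0.07,0,0.09],[0,0,0],1],[[-0.15,-0.01,0.17],[0,0,0],1],[[-0.22,-0.01,0.26],[0,0,0],1],[[-0.3,-0.02,0.35],[0,0,0],1],[[-0.37,-0.02,0.44],[0,0,0],1],[[-0.45,-0.03,0.52],[0,0,0],1],[[-0.52,-0.03,0.61],[0,0,0],1]]
pred [0.4744 0.2877 0.0901] [179.9 -40.   82.7]
[[[-0.04,0,0.05],[0,0,0],1],[[-0.09,0,0.11],[0,0,0],1],[[-0.13,0,0.16],[0,0,0],1],[[-0.18,0,0.22],[0,0,0],1],[[-0.22,0,0.27],[0,0,0],1]]
pred [0.4745 0.2881 0.0552] [179.9 -40.   82.7]
[-0.06427616 -0.00016457  0.07660645]
```

>>> arm_command(
  increments=[
    [[-0.07,0,0.09],[0,0,0],1],
    [[-0.15,-0.01,0.17],[0,0,0],1],
    [[-0.22,-0.02,0.26],[0,0,0],1],
    [[-0.3,-0.03,0.35],[0,0,0],1],
    [[-0.37,-0.03,0.44],[0,0,0],1],
    [[-0.45,-0.03,0.52],[0,0,0],1],
    [[-0.52,-0.03,0.61],[0,0,0],1],
    [[-0.52,-0.03,0.61],[0,0,0],1],
  ],
)

```text
time_s: 20.2
tcp_pos: [0.4726, 0.2876, 0.0874]
tool_rot: [-179.7, -39.9, 82.4]
ft_force: [0.5, -0.6, -4.0]
grip_width: 0.0496
finger_force: 30.0
```

>>> arm_command(
  increments=[
    [[-0.04,0,0.05],[0,0,0],1],
    [[-0.09,0,0.11],[0,0,0],1],
    [[-0.13,0,0.16],[0,0,0],1],
    [[-0.18,0,0.22],[0,0,0],1],
    [[-0.22,0,0.27],[0,0,0],1],
    [[-0.22,0,0.27],[0,0,0],1],
    [[-0.22,0,0.27],[0,0,0],1],
  ],
)

```text
time_s: 20.78
tcp_pos: [0.4744, 0.2883, 0.0552]
tool_rot: [180.0, -40.0, 82.6]
ft_force: [-0.2, -0.3, -3.7]
grip_width: 0.0494
finger_force: 30.0
```

Run:
```python
from h import *
from scipy.optimize import least_squares
s=manip.state(); print(s['time_s'],s['tcp_pos'].round(4).tolist(),s['ft_force'].round(1),s['ft_torque'].round(2))
im,d,X=cloud('wrist'); hsv=cv2.cvtColor(im,cv2.COLOR_RGB2HSV); h,ss,v=[hsv[...,i].astype(int) for i in range(3)]
cream=(ss<70)&(v>120)
for nm,x in [('held',(.43,.51)),('b',(.525,.605)),('c',(.615,.69))]:
    P=X[cream&(X[...,0]>x[0])&(X[...,0]<x[1])&(X[...,2]>.05)&(X[...,2]<.1)&(X[...,1]>.25)&(X[...,1]<.325)]
    q=least_squares(lambda a:np.hypot((P[:,0]-a[0]-a[1]*(P[:,1]-.25))/np.hypot(1,a[1]),P[:,2]-a[2]-a[3]*(P[:,1]-.29))-.025,[np.mean(x),.128,.065,0],loss='soft_l1',f_scale=.001); print(nm,len(P),q.x.round(4))
```

```text
20.7833 [0.4744, 0.2883, 0.0552] [-0.2 -0.3 -3.7] [-0.7   0.13  0.03]
held 13376 [ 0.4699  0.1201  0.0712 -0.0117]
b 11552 [ 0.5594  0.129   0.0653 -0.0007]
c 0 [0.6525 0.128  0.065  0.    ]
```

>>> arm_command(
  increments=[
    [[-0.01,-0.01,0.01],[0,0,0],1],
    [[-0.02,-0.01,0.02],[0,0,0],1],
    [[-0.03,-0.01,0.03],[0,0,0],1],
    [[-0.03,-0.01,0.03],[0,0,0],1],
    [[-0.03,-0.01,0.03],[0,0,0],1],
  ],
)

```text
time_s: 21.25
tcp_pos: [0.4738, 0.2879, 0.0515]
tool_rot: [179.9, -40.0, 82.7]
ft_force: [-0.1, 1.1, -4.4]
grip_width: 0.0493
finger_force: 30.0
```

>>> arm_command(
  increments=[
    [[-0.01,0,0.01],[0,0,0],1],
    [[-0.01,0,0.02],[0,0,0],1],
    [[-0.01,0,0.02],[0,0,0],1],
    [[-0.01,0,0.02],[0,0,0],1],
  ],
)

```text
time_s: 21.58
tcp_pos: [0.4748, 0.2884, 0.0498]
tool_rot: [179.8, -40.0, 82.7]
ft_force: [1.5, 0.4, -2.7]
grip_width: 0.0492
finger_force: 30.0
```

>>> arm_command(
  increments=[
    [[-0.01,0.02,0.01],[0,0,0],1],
    [[-0.01,0.02,0.01],[0,0,0],1],
    [[-0.01,0.02,0.01],[0,0,0],1],
    [[-0.01,0.02,0.01],[0,0,0],1],
  ],
)

```text
time_s: 21.92
tcp_pos: [0.4755, 0.2888, 0.0494]
tool_rot: [180.0, -40.2, 82.7]
ft_force: [-3.0, -3.5, 7.1]
grip_width: 0.0498
finger_force: 30.0
```

```bash
cat > chk.py <<'E'
from h import *
from scipy.optimize import least_squares
s=manip.state(); print(s['time_s'],s['tcp_pos'].round(4).tolist(),s['ft_force'].round(1),s['grip_width'])
im,d,X=cloud('wrist'); hsv=cv2.cvtColor(im,cv2.COLOR_RGB2HSV); h,ss,v=[hsv[...,i].astype(int) for i in range(3)]
cream=(ss<70)&(v>120)
for nm,x in [('held',(.43,.51)),('b',(.525,.605))]:
    P=X[cream&(X[...,0]>x[0])&(X[...,0]<x[1])&(X[...,2]>.05)&(X[...,2]<.1)&(X[...,1]>.25)&(X[...,1]<.325)]
    q=least_squares(lambda a:np.hypot((P[:,0]-a[0]-a[1]*(P[:,1]-.25))/np.hypot(1,a[1]),P[:,2]-a[2]-a[3]*(P[:,1]-.29))-.025,[np.mean(x),.128,.065,0],loss='soft_l1',f_scale=.001); print(nm,len(P),q.x.round(4))
E
python3 chk.py
```

```text
21.9167 [0.4755, 0.2888, 0.0494] [-3.  -3.5  7.1] 0.04982653117256025
held 13897 [ 0.4708  0.1224  0.0655 -0.024 ]
b 12282 [ 0.5594  0.1273  0.0653 -0.0007]
```

The bottle is seated: force +7 N, label axis level with row_b. I'll release partway, staying clear of the neighbour, and retreat along the tool axis.

>>> arm_command(
  increments=[
    [[0,0,0],[0,0,0],0.44],
    [[0,0,0],[0,0,0],0.4],
    [[0,0,0],[0,0,0],0.35],
    [[0,0,0],[0,0,0],0.3],
    [[0,0,0],[0,0,0],0.3],
    [[0,0,0],[0,0,0],0.3],
  ],
)

```text
time_s: 22.47
tcp_pos: [0.4756, 0.2881, 0.0478]
tool_rot: [179.9, -40.0, 82.7]
ft_force: [-0.5, -0.3, -1.0]
grip_width: 0.066
finger_force: 0.0
```

```bash
python3 chk.py
```

```text
22.4667 [0.4756, 0.2881, 0.0478] [-0.5 -0.3 -1. ] 0.06599104522407598
held 13016 [ 0.4688  0.1592  0.0655 -0.0152]
b 12415 [ 0.5594  0.1276  0.0653 -0.0012]
```

>>> arm_command(
  increments=[
    [[0,0,-0.15],[0,0,0],0.3],
    [[0,0,-0.35],[0,0,0],0.3],
    [[0,0,-0.6],[0,0,0],0.3],
    [[0,0,-0.8],[0,0,0],0.3],
    [[0,0,-1],[0,0,0],0.3],
    [[0,0,-1],[0,0,0],0.3],
  ],
)

```text
time_s: 23.02
tcp_pos: [0.4699, 0.2227, 0.1272]
tool_rot: [179.4, -40.0, 82.8]
ft_force: [0.3, 0.4, 0.6]
grip_width: 0.0661
finger_force: 0.0
```

Run:
```python
from h import *
from scipy.optimize import least_squares
ims=[]
print(manip.state()['time_s'])
for n in ['scene','side','wrist']:
    im,d,X=cloud(n); ims.append(im); hsv=cv2.cvtColor(im,cv2.COLOR_RGB2HSV); h,s,v=[hsv[...,i].astype(int) for i in range(3)]
    green=(h>40)&(h<95)&(s>110)&(v<110); cream=(s<70)&(v>120); gold=(h>17)&(h<30)&(s>180)&(v>120)
    for nm,x in [('held',(.43,.51)),('b',(.525,.605)),('c',(.615,.69))]:
        B=(X[...,0]>x[0])&(X[...,0]<x[1])&(X[...,2]>.055)&(X[...,2]<.1)
        C=X[B&cream&(X[...,1]>.25)&(X[...,1]<.325)]; Gd=X[B&gold&(X[...,1]<.2)&(X[...,1]>.12)]; N=X[B&green&(X[...,1]>.3)&(X[...,1]<.37)]
        for t,P,r,y0 in [('body',C,.025,.3),('neck',Gd,.0145,.18)]:
            if len(P)<40: continue
            q=least_squares(lambda a:np.hypot((P[:,0]-a[0]-.128*(P[:,1]-y0))*.992,P[:,2]-a[1])-r,[np.mean(x),.064],loss='soft_l1',f_scale=.001)
            print(n,nm,t,len(P),'y0',y0,'x,z',q.x.round(4))
        if len(N)>20: print(n,nm,'base y',np.percentile(N[:,1],99).round(4))
save('laid.png',np.hstack([cv2.resize(ims[0][150:270,270:420],(400,320)),cv2.resize(ims[1][220:370,150:320],(400,320))]))
save('laidw.png',ims[2])
```

```text
23.0167
scene held body 184 y0 0.3 x,z [0.4794 0.0631]
scene held neck 81 y0 0.18 x,z [0.4643 0.0625]
scene held base y 0.3422
scene b body 204 y0 0.3 x,z [0.5678 0.0626]
scene b neck 126 y0 0.18 x,z [0.5524 0.0626]
scene b base y 0.329
scene c body 212 y0 0.3 x,z [0.6567 0.0632]
scene c neck 151 y0 0.18 x,z [0.6412 0.0627]
scene c base y 0.3206
side held body 364 y0 0.3 x,z [0.4776 0.0648]
side held base y 0.3517
side b body 341 y0 0.3 x,z [0.5662 0.0648]
side b base y 0.3388
side c body 304 y0 0.3 x,z [0.6548 0.0647]
side c base y 0.3282
wrist held body 4472 y0 0.3 x,z [0.4773 0.0653]
wrist held neck 2009 y0 0.18 x,z [0.4622 0.0648]
wrist held base y 0.3473
wrist b body 4749 y0 0.3 x,z [0.5659 0.0654]
wrist b neck 673 y0 0.18 x,z [0.5506 0.0648]
wrist b base y 0.3353
wrist c body 4832 y0 0.3 x,z [0.6546 0.0653]
wrist c neck 1214 y0 0.18 x,z [0.6164 0.0807]
wrist c base y 0.3255
```

View pics/laid.png

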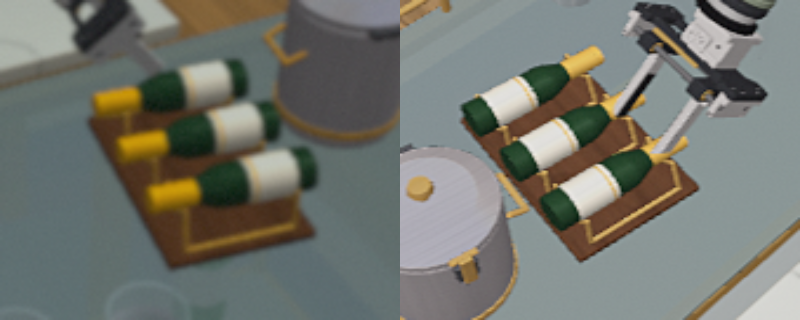

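All three bottles lie parallel. The laid one is 88–89 mm from row_b at both body and neck, at the same height, with its base in line. I'll back off further and hand in.

>>> arm_command(
  increments=[
    [[0,0,-0.3],[0,0,0],0.3],
    [[0,0,-0.6],[0,0,0],0.3],
    [[0,0,-0.9],[0,0,0],0.3],
    [[0,0,-1],[0,0,0],0.3],
    [[0,0,-1],[0,0,0],0.3],
    [[0,0,-1],[0,0,0],0.3],
  ],
)

```text
time_s: 23.67
tcp_pos: [0.4585, 0.1612, 0.2]
tool_rot: [180.0, -40.0, 82.6]
ft_force: [0.0, 0.3, 0.9]
grip_width: 0.0656
finger_force: 0.0
```

```bash
python3 -c "
from bench import manip
print(manip.job_done())"
```

```text
the job is handed in; nothing more can be done
None
```

The gold-foiled bottle was lifted out of the caddy, set down on the glass to change grip, and now lies in the empty cradle with its base in line with the row. I handed the job in at about 24 s; no verdict came back.

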